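# Unstack the specimen kit and load the sample lift

### The arm

A 6-joint arm with a two-finger parallel gripper is mounted at the origin on a cart in front of the work surface, level with it; the furniture and walls round the work are solid. World frame = base frame: x ahead of the robot, y to its left, z up, the work surface at z = 0. Lengths are in m, angles in rad, forces in N, time in s.
With the tool pointing down it reaches from about 0.35 to 0.775 m from the base axis. Payload 7.3 kg.
Tool frame: the origin (TCP) lies midway between the tips of the shut fingers; the grasp point (between the pads) lies robot.grasp_offset behind it (robot.grasp_offset is the distance from the TCP to the grasp point, in m); z points along the fingers, x is the direction in which the jaws open and shut, and the axes are right-handed (so a half turn about z gives the same grasp; the last joint's range is limited). The gripper opens to 92 mm and grips with 3 to 60 N. Pads are 19 mm wide; open, the fingers measure 130 mm over their backs; the gripper's body (75 mm by 190 mm) begins 47 mm behind the grasp point.
Start: joints at [-0.146, 0.342, 1.524, -0, 1.275, -0.146], TCP at [0.525, 0, 0.187] pointing down, gripper open.
Joint ranges: [-2.53, 2.53], [-0.77, 2.02], [0.04, 2.7], [-1, 4.14], [0.28, 2.66], [-3.11, 3.11]. Speed limits (rad/s): [2.57, 2.57, 3.14, 3.14, 3.14, 3.14].

### API

Orientations are given as [roll, pitch, yaw] about the fixed x, y, z axes, in that order (R = Rz(yaw) Ry(pitch) Rx(roll)).
In Python, from cell import robot gives the robot as it stands. The module is installed in compiled form; this text tells all that it offers.
- The arm moves only by the tool move_arm, never from a script. Its argument "increments" is a list of rows, each a list of 7 numbers: the finger opening in mm, from 0 to 91.8, then the shift along the tool's x, y, z in mm, then the turn, a rotation vector about the tool's x, y, z in rad. A call has 1 to 12 rows; each row shifts and turns the pose as measured when the row begins, along the tool's axes as they then stand; what a row does not reach is not made up. A row lasts 1/8 s, in which the tool goes at most 62.5 mm and 10.7 degrees, less where a joint would pass 70% of its speed; a pose out of reach is approached as far as the arm can. A call is refused whole if a number of a shift passes 62.5 or a number of a turn 0.188, either way. A call with a gripper value outside its range is refused whole. The fingers move at their own pace and stop on an object; "newtons" is the grip in N (left out, the last holds). Time passes only in rows, so rows that do not move let the fingers close. It gives the time, the measured TCP pose, the force and the opening at its end, in the units of the state.
- robot.observe(): the state, without advancing time (a new reading comes with each control period).
- robot.read_camera(name): name is "scene" or "side" or "wrist"; returns a dict with "img" (420x560x3 uint8, red, green, blue), "fx", "fy", "cx", "cy" (pixels), "T" (4x4, takes a point from camera to world coordinates). Camera axes: x right, y down, z forward; pixel columns grow to the right and rows downward; lengths in m; the calibration is good to about 2 mm. A picture is of the moment at which its call begins. There is no depth.
- robot.hand_in(): hands the job in, once; it reports no verdict.
Trained networks look in the newest picture that a camera, given by its name, has taken for a name from the list of things; names that differ only in an ending like _2 or _b are one class to them, and where a whole thing is asked for, a point or a joint stands for the part that bears it (a point fixed in the world has none). Each returns a list of dicts, best first, with "conf" (0 to 1); they miss things now and then, are a little off and sometimes report something else, mostly with a low value. They report only what shows in the picture. A call takes as long as a camera call. They do not tell look-alikes from the thing itself.
- robot.look_for(thing, camera): "rect" ([left, top, width, height] in pixels, round what is visible of it).
The state is a dict: "time": time; "qpos": joint angles; "qvel": joint speeds; "joint_efforts": joint torques, N m; "tool_pos": TCP position; "tool_rot": TCP orientation; "contact_force": force on the tool from outside, world axes, zero at the start; "torque": the same for the moment, N m; "opening": finger opening in m.
Only numpy, scipy, OpenCV 4.12 (cv2) and the standard library are available. Lean on these libraries where they do the work, as an engineer would, in place of code of your own. Each camera call takes 0.05 s, during which the arm holds its last target.

### The job

A specimen kit stands in one stack on the bench; take it apart and put each thing in its own place. Stand the rocker switch in the middle of the sample lift's platform and, with the switch on it, press the platform down until the catch holds it down; put the smaller carton in the middle of the raised stand, the larger carton flat inside the open tray, and the wooden block squarely in the middle of the flat cork pad, its long sides along the pad's long sides. Leave everything the right way up and let go of it.

Things in the scene. Friction and masses are not known exactly. Their poses are not given: they have to be found in the camera images.
- switch: Black rocker switch specimen with a grey rocker, 34 (x) x 31 (y) x 25 (z) mm, 14 g, top thing of the stack. It stands upright; origin at its underside, z up. Its solid body runs x -12..8, y -16..16 mm with a flat top at z = 25 mm; a thin flange with the rocker runs x -17..-12 mm. Best gripped across y (32 mm), about 2 mm to the -x side of the origin. Its yaw on the lift does not matter.
- small_carton: The smaller, flatter carton (light with a red-brown band), 40 (x) x 62 (y) x 24 (z) mm, about 50 g, closed and solid; second from the top, lying crosswise on the larger carton. Origin at the centre of its underside, z up. Grip across x (40 mm).
- big_carton: The larger carton (white with a dark blue band), 50 (x) x 68 (y) x 34 (z) mm, about 80 g, closed and solid; third from the top, lying across the wooden block so that the block shows at both ends. Origin at the centre of its underside, z up. Grip across x (50 mm).
- block: Plain wooden packing block, 90 (x) x 66 (y) x 42 (z) mm, about 90 g, bottom of the stack, on the bench. Origin at the centre of its underside, z up. Grip across y (66 mm).
- lift_top (a point): Centre of the top face of the sample lift's platform: a 70 (x) x 62 (y) mm aluminium plate with a dark rubber facing, on a grey base 104 x 90 mm, 28 mm high, fixed to the bench. z is up; the plate is 48 mm above the bench when up and about 36 mm when caught. A small steel catch rises from a slot in the base at the plate's +x edge, 37 to 45 mm from the centre and 40 mm high, below the raised plate; it swings outward by 3 mm as the plate passes.
- lift_platform (a joint): Downward travel of the lift's platform in m: 0 = up, 0.0145 = hard stop, 0.011 to 0.0135 = held by the catch after letting go. Nothing in the kit is heavy enough to sink it: it needs a push of about 8 N, rising to a peak within the first 3 mm, after which it snaps down past the catch; let go, it stays down (an upward pull of about 5 N would free it). Pressing on the switch's flat top with closed fingers through about 14 mm of travel works.
- tray: Open shallow tray of grey plastic, fixed, outer 100 (x) x 82 (y) x 12 (z) mm, inner 94 x 76 mm, walls 3 mm, inner floor 3 mm above the bench. Origin at the centre of its underside on the bench, z up. The larger carton belongs flat on its floor, its long side along the tray's x.
- stand: Raised stand, fixed: plain aluminium plate 100 (x) x 80 (y) mm on four thin legs, flat top 40 mm above the bench. Origin at bench level under its centre, z up. The smaller carton belongs in its middle; its yaw does not matter.
- pad: Flat cork pad, fixed, 120 (x) x 96 (y) x 4 (z) mm. Origin at the centre of its underside on the bench, z up. The block belongs on its middle, block x along pad x (either way round).
There are look-alikes about, which are no part of the job. Several things have the shape of the stand; the one meant has the colours described above.

How it is judged:
At the end, for the whole second after the job is handed in: Platform caught (travel over 9.5 mm) with the switch on it within 15 mm of centre; small carton on the stand and block on the pad within 15 mm of centre, block parallel to the pad within 0.2 rad; large carton flat on the tray floor (centre within 24 mm); all upright within 0.1 rad, at rest (value of joint lift_platform above 0.0095 m and horizontal distance between switch and lift_top below 0.015 m and z of switch in the frame of lift_top between -0.003 and 0.004 m and angle between each of switch, small_carton, big_carton, block's own z axis and vertical below 0.1 rad and linear speed of each of switch, small_carton, big_carton, block below 0.02 m/s and horizontal distance between small_carton and stand below 0.015 m and z of small_carton in the frame of stand between 0.036 and 0.044 m and horizontal distance between big_carton and tray below 0.024 m and z of big_carton in the frame of tray between -0.001 and 0.007 m and horizontal distance between block and pad below 0.015 m and z of block in the frame of pad between 0 and 0.008 m and angle between the x axis of block and the x axis of pad, either way round below 0.2 rad); the robot touches nothing.
It fails at once if the platform is pushed down without the switch on it (value of joint lift_platform above 0.008 m and horizontal distance between switch and lift_top above 0.03 m).
It also fails if it takes over 131 s, if anything falls off the work surface, if the arm or the gripper's body presses on something with over 40 N, if the wrist force passes 120 N, or if a joint passes its speed limit or range.

## Working session

There is one attempt and no reset: what is moved stays moved. The work goes in short steps, Python scripts to look and compute and a tool call to move; the robot and the scene stay as the last step left them, time stands still between calls to the robot, and variables do not carry over. Pictures are saved under pics/ and viewed, and the job is handed in when it is done.

Besides the shell and the picture viewer there is one more tool, called after "Emit:" by a JSON object that holds its "api" and its "payload". move_arm: Moves the arm, as the interface text tells. Its arguments: {"type":"object","properties":{"increments":{"type":"array"},"newtons":{"type":"number"}},"required":["increments"]}

```bash
mkdir -p pics
python3 - <<'E'
from cell import robot
import cv2
s=robot.observe(); print(s)
print(robot.grasp_offset)
for n in ["scene","side","wrist"]:
    c=robot.read_camera(n)
    cv2.imwrite(f"pics/{n}0.png",c["img"][:,:,::-1])
    print(n,c["fx"],c["fy"],c["cx"],c["cy"],c["T"].tolist() if hasattr(c["T"],'tolist') else c["T"])
    for t in ["switch","small_carton","big_carton","block","lift_top","lift_platform","tray","stand","pad"]:
        try: print(t,[( [round(v) for v in r["rect"]],round(r["conf"],2)) for r in robot.look_for(t,n)])
        except Exception as e: print(t,e)
print(robot.observe()["time"])
E
```

```text
{'time': 0.0, 'qpos': array([-1.45989320e-01,  3.42747005e-01,  1.52502655e+00, -2.14541393e-05,
        1.27538614e+00, -1.45992157e-01]), 'qvel': array([-0.00018015,  0.00053367, -0.00045667,  0.00110924,  0.00121927,
        0.00089137]), 'joint_efforts': array([ 7.61924657e-04, -4.31245601e+01, -2.44219762e+01,  7.17750052e-02,
        5.59406646e-02, -1.04314388e-04]), 'tool_pos': array([5.24529203e-01, 8.96648781e-05, 1.86229079e-01]), 'tool_rot': array([-3.14138499e+00,  1.55335739e-03,  9.26047416e-06]), 'contact_force': array([-0.89784207, -0.47704869,  0.28561104]), 'torque': array([-0.01726238,  0.00984841,  0.0479811 ]), 'opening': 0.09185858112781185}
0.0188
scene 496.9202041197312 496.9202041197312 276.5330348219493 207.65752074457833 [[0.8255540158043613, -0.4142628656146932, 0.38320600877595207, 0.08278708962759569], [-0.5641545988163276, -0.6224416453698066, 0.5424905406951503, -0.8833639182479512], [0.013789692660862864, -0.664042676551764, -0.7475675006942775, 1.2051734886106817], [0.0, 0.0, 0.0, 1.0]]
switch [([294, 312, 18, 17], 0.67), ([215, 240, 32, 25], 0.44)]
[... 1094 characters left out ...]
, 0.49)]
pad [([240, 322, 65, 44], 0.73), ([325, 226, 30, 16], 0.54)]
wrist 351.2127606141087 351.2127606141087 282.7547606693402 213.55084691205164 [[0.9999990245617544, 0.0011767393922498105, -0.0007524360040415958, 0.5245915249583767], [0.0009304657413965405, -0.9630119360695302, -0.269457130581317, 0.07303788127576787], [-0.0010416856730981411, 0.2694561676266023, -0.9630120916265487, 0.38514363084182124], [0.0, 0.0, 0.0, 1.0]]
switch []
small_carton []
big_carton []
block []
lift_top [([210, 258, 70, 29], 0.74), ([198, 81, 117, 106], 0.7)]
lift_platform [([208, 258, 69, 31], 0.7)]
tray [([233, 349, 36, 12], 0.77)]
stand [([518, 160, 42, 81], 0.9), ([196, 82, 116, 102], 0.71)]
pad []
1.5
```

```bash
cd pics
python3 - <<'E'
import cv2,numpy as np
a=cv2.imread("scene0.png");b=cv2.imread("side0.png")
c=cv2.resize(a[140:380,110:400],None,fx=2.5,fy=2.5,interpolation=cv2.INTER_CUBIC);cv2.imwrite("sc0z.png",c)
c=cv2.resize(b[140:400,170:420],None,fx=2.3,fy=2.3,interpolation=cv2.INTER_CUBIC);cv2.imwrite("si0z.png",c)
E
```

```text
(no output)
```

View pics/scene0.png

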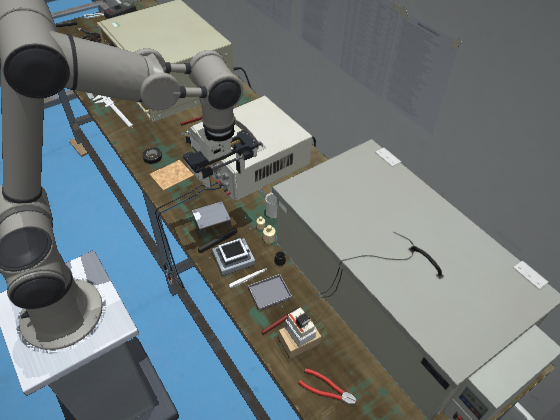

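View pics/sc0z.png

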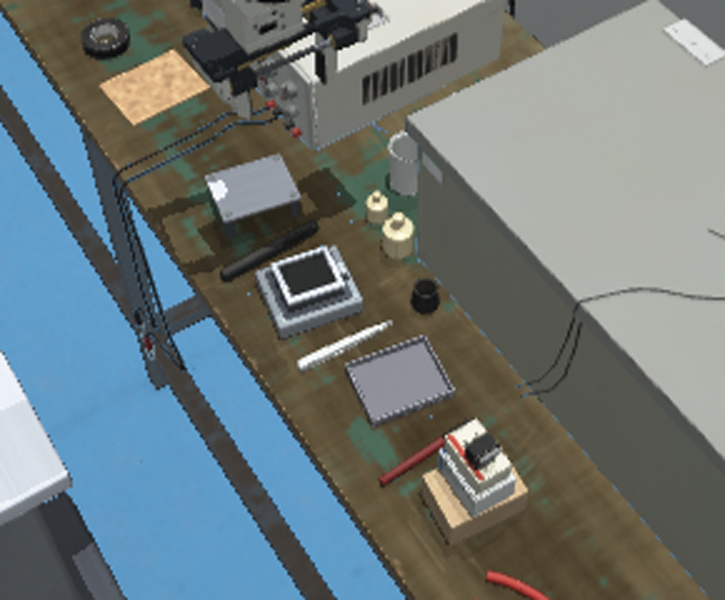

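View pics/side0.png

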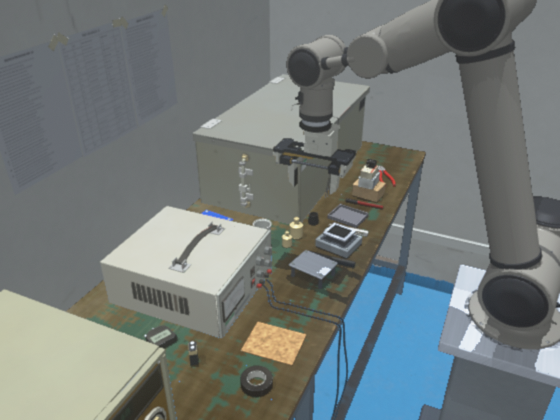

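View pics/si0z.png

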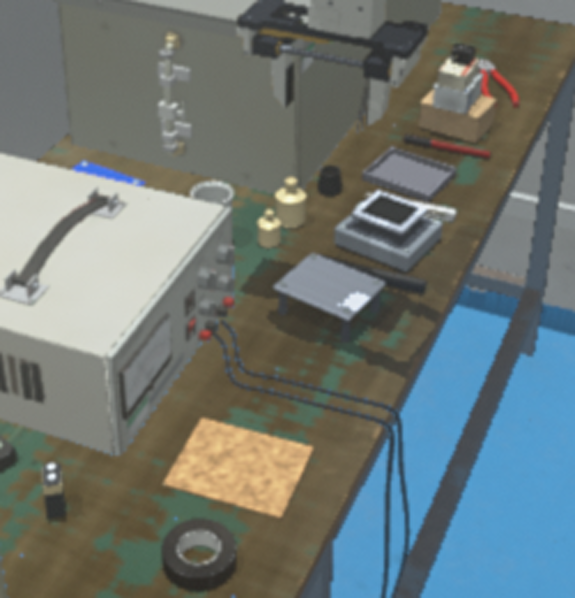

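View pics/wrist0.png

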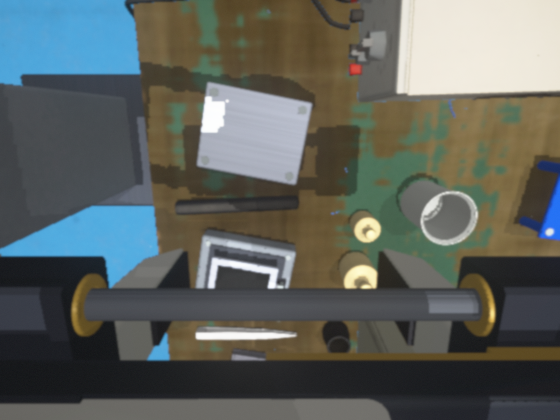

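```bash
cat > h.py <<'E'
import numpy as np,cv2,pickle
from cell import robot
from scipy.spatial.transform import Rotation as R
def cam(n,save=None):
    c=robot.read_camera(n); c["T"]=np.array(c["T"])
    if save: cv2.imwrite(f"pics/{save}.png",c["img"][:,:,::-1])
    pickle.dump(c,open(f"{n}.pkl","wb"));return c
def last(n): return pickle.load(open(f"{n}.pkl","rb"))
def px2w(c,u,v,z):
    d=c["T"][:3,:3]@np.array([(u-c["cx"])/c["fx"],(v-c["cy"])/c["fy"],1]);o=c["T"][:3,3]
    return o+d*(z-o[2])/d[2]
def w2px(c,p):
    q=c["T"][:3,:3].T@(np.array(p)-c["T"][:3,3]);return q[0]/q[2]*c["fx"]+c["cx"],q[1]/q[2]*c["fy"]+c["cy"]
def box(T,x0,y0,yaw,lx,ly,z):
    Rz=np.array([[np.cos(yaw),-np.sin(yaw)],[np.sin(yaw),np.cos(yaw)]])
    return [np.r_[Rz@np.array([a*lx/2,b*ly/2])+[x0,y0],z] for a,b in((1,1),(-1,1),(-1,-1),(1,-1))]
def st():
    s=robot.observe();print("t",round(s["time"],2),"p",np.round(s["tool_pos"]*1000,1),"r",np.round(s["tool_rot"],3),"F",np.round(s["contact_force"],1),"op",round(s["opening"]*1000,1),"q",np.round(s["qpos"],2));return s
def go(s,p,yaw):
    """delta in tool axes mm & rotvec for target TCP p (m), tool down with yaw (tool x at yaw)"""
    Rc=R.from_euler('xyz',s["tool_rot"]);Rt=R.from_euler('xyz',[np.pi,0,yaw])
    d=Rc.inv().apply(np.array(p)-s["tool_pos"])*1000
    # pure turn
    return np.round(d,1),np.round((Rc.inv()*Rt).as_rotvec(),3)
def up(img,x,y,w,h,f): return cv2.resize(img[y:y+h,x:x+w],None,fx=f,fy=f,interpolation=cv2.INTER_CUBIC)
E
python3 - <<'E'
from h import *
c=cam("scene");d=cam("side");w=cam("wrist")
def p(c,u,v,z): print(np.round(px2w(c,u,v,z)*1000))
print("stand top wrist corners");[p(w,*q,.04) for q in((208,83),(312,102),(297,185),(197,163))]
print("lift");[p(c,*q,.048) for q in((217,251),(241,239),(250,253),(223,262))]
print("tray");[p(c,*q,.012) for q in((249,290),(278,275),(292,294),(260,309))]
print("pad");[p(d,*q,.004) for q in((258,322),(306,335),(293,364),(242,349))]
print("block");[p(c,*q,.042) for q in((281,331),(291,349),(320,335),(287,345))]
print("stack",px2w(c,300,325,.05))
E
```

```text
stand top wrist corners
[455. 102.  40.]
[552.  85.  40.]
[539.   6.  40.]
[440.  28.  40.]
lift
[439. -87.  48.]
[519. -88.  48.]
[ 514. -145.   48.]
[ 433. -130.   48.]
tray
[ 456. -229.   12.]
[ 552. -233.   12.]
[ 549. -307.   12.]
[ 449. -297.   12.]
pad
[545. 277.   4.]
[427. 270.   4.]
[420. 361.   4.]
[539. 367.   4.]
block
[ 450. -395.   42.]
[ 442. -450.   42.]
[ 526. -460.   42.]
[ 440. -435.   42.]
stack [ 0.49740781 -0.41186597  0.05      ]
```

Emit:
{"api": "move_arm", "payload": {"increments": [[91.8, -5, 60, -15, 0, 0, 0], [91.8, -5, 60, -15, 0, 0, 0], [91.8, 0, 60, 0, 0, 0, 0], [91.8, 0, 30, 0, 0, 0, 0], [91.8, 0, 0, 0, 0, 0, 0]]}}

```text
time: 2.28
tool_pos: [0.5154, -0.2153, 0.2176]
tool_rot: [3.141, -0.001, 0.003]
contact_force: [-0.3, 0.7, -0.7]
opening: 0.0916
```

Run:
```python
from h import *
st(); c=cam("wrist","w1")
```

```text
t 2.27 p [ 515.4 -215.3  217.6] r [ 3.141e+00 -1.000e-03  3.000e-03] F [-0.3  0.7 -0.7] op 91.6 q [-0.53  0.38  1.38  0.    1.38 -0.54]
```

View pics/w1.png

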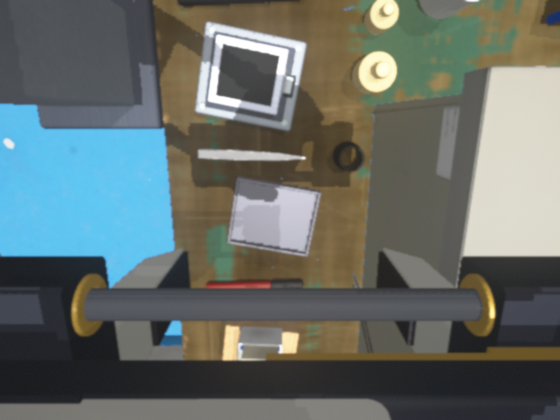

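Emit:
{"api": "move_arm", "payload": {"increments": [[91.8, -10, 60, -10, 0, 0, 0], [91.8, -10, 60, -10, 0, 0, 0], [91.8, 0, 60, 0, 0, 0, 0], [91.8, 0, 60, 0, 0, 0, 0], [91.8, 0, 60, 0, 0, 0, 0], [91.8, 0, 0, 0, 0, 0, 0]]}}

```text
time: 3.08
tool_pos: [0.5025, -0.5119, 0.2364]
tool_rot: [-3.137, -0.001, 0.018]
contact_force: [-0.2, 1.3, -0.9]
opening: 0.0921
```

```bash
cp wrist.pkl w1.pkl
python3 - <<'E'
from h import *
st(); c=cam("wrist","w2")
for t in ["switch","small_carton","big_carton","block"]: print(t,[( [round(v) for v in r["rect"]],round(r["conf"],2)) for r in robot.look_for(t,"wrist")])
E
```

```text
t 3.08 p [ 502.5 -511.9  236.4] r [-3.137e+00 -1.000e-03  1.800e-02] F [-0.2  1.3 -0.9] op 92.1 q [-0.9   0.72  0.76  0.    1.67 -0.92]
switch [([251, 87, 34, 36], 0.77)]
small_carton [([246, 61, 52, 69], 0.59)]
big_carton [([243, 59, 54, 77], 0.67)]
block [([225, 64, 92, 77], 0.84)]
```

View pics/w2.png

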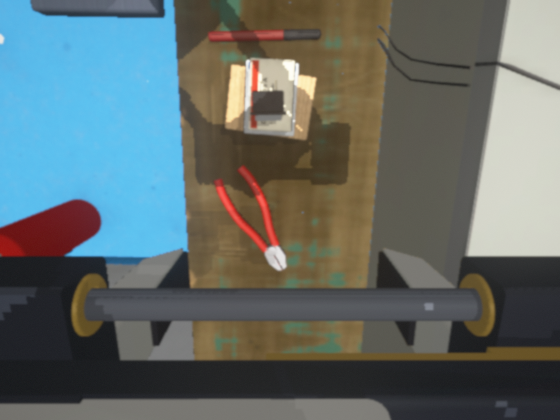

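Emit:
{"api": "move_arm", "payload": {"increments": [[91.8, -8, -45, -5, 0, 0, -0.018], [91.8, 0, -20, 0, 0, 0, 0], [91.8, 0, 0, 0, 0, 0, 0]]}}

```text
time: 3.7
tool_pos: [0.4953, -0.4368, 0.248]
tool_rot: [-3.141, -0.006, 0.046]
contact_force: [0.3, -0.5, -0.0]
opening: 0.092
```

Run:
```python
from h import *
st(); c=cam("wrist","w3")
cv2.imwrite("pics/w3z.png",up(c["img"],200,90,150,150,5)[:600,:,::-1])
```

```text
t 3.7 p [ 495.3 -436.8  248. ] r [-3.141 -0.006  0.046] F [ 0.3 -0.5 -0. ] op 92.0 q [-0.84  0.57  0.99  0.    1.58 -0.89]
```

View pics/w3z.png

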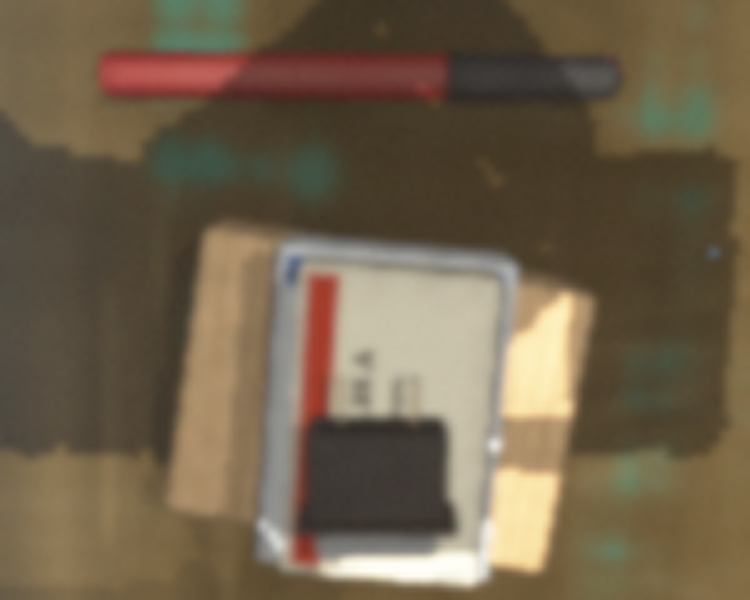

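```bash
cat >> h.py <<'E'
def meas(c,pts,z,off=(0,0),f=1,name=""):
    P=np.array([px2w(c,off[0]+u/f,off[1]+v/f,z) for u,v in pts])[:,:2]*1000
    print(name,np.round(P).tolist(),"ctr",np.round(P.mean(0),1))
    for i in range(4):
        e=P[(i+1)%4]-P[i];print("   len",round(np.hypot(*e),1),"ang",round(np.degrees(np.arctan2(e[1],e[0])),1))
E
python3 - <<'E'
from h import *
c=last("wrist");o=(200,90)
meas(c,[(205,228),(597,292),(543,572),(168,510)],.042,o,5,"block")
meas(c,[(307,262),(515,270),(490,582),(290,568)],.100,o,5,"small")
meas(c,[(313,420),(447,420),(457,530),(297,530)],.125,o,5,"switch")
cs=pickle.load(open("w1.pkl","rb"))
meas(cs,[(217,38),(285,50),(272,112),(205,100)],.048,name="plate?")
meas(cs,[(205,23),(306,41),(291,131),(195,110)],.028,name="base")
meas(cs,[(237,178),(320,192),(307,256),(228,243)],.012,name="tray")
I=cs["img"]
cv2.imwrite("pics/lift1.png",up(I,180,10,150,110,5)[:,:,::-1])
cv2.imwrite("pics/tray1.png",up(I,200,160,150,110,5)[:,:,::-1])
E
```

```text
block [[446.0, -388.0], [536.0, -398.0], [528.0, -464.0], [439.0, -453.0]] ctr [ 487.  -425.6]
   len 89.8 ang -6.4
   len 66.5 ang -96.8
   len 89.7 ang 173.0
   len 65.6 ang 83.3
small [[472.0, -390.0], [513.0, -390.0], [512.0, -452.0], [471.0, -451.0]] ctr [ 492.  -420.7]
   len 40.4 ang 0.5
   len 62.6 ang -91.1
   len 40.8 ang 178.5
   len 61.2 ang 88.5
switch [[476.0, -417.0], [500.0, -415.0], [503.0, -436.0], [473.0, -437.0]] ctr [ 488.2 -426.4]
   len 24.7 ang 2.7
   len 20.8 ang -81.9
   len 30.0 ang -177.4
   len 21.0 ang 83.6
plate? [[451.0, -72.0], [516.0, -82.0], [504.0, -139.0], [437.0, -128.0]] ctr [ 477.1 -105.1]
   len 65.7 ang -9.0
   len 58.8 ang -102.5
   len 67.7 ang 170.5
   len 58.2 ang 75.5
base [[437.0, -54.0], [538.0, -70.0], [523.0, -159.0], [422.0, -137.0]] ctr [ 479.9 -105. ]
   len 102.2 ang -9.0
   len 89.6 ang -99.1
   len 104.1 ang 168.2
   len 84.5 ang 79.6
tray [[462.0, -213.0], [559.0, -229.0], [545.0, -310.0], [448.0, -293.0]] ctr [ 503.4 -261.1]
   len 98.3 ang -9.5
   len 81.9 ang -99.4
   len 98.4 ang 170.2
   len 81.5 ang 80.5
```

View pics/lift1.png

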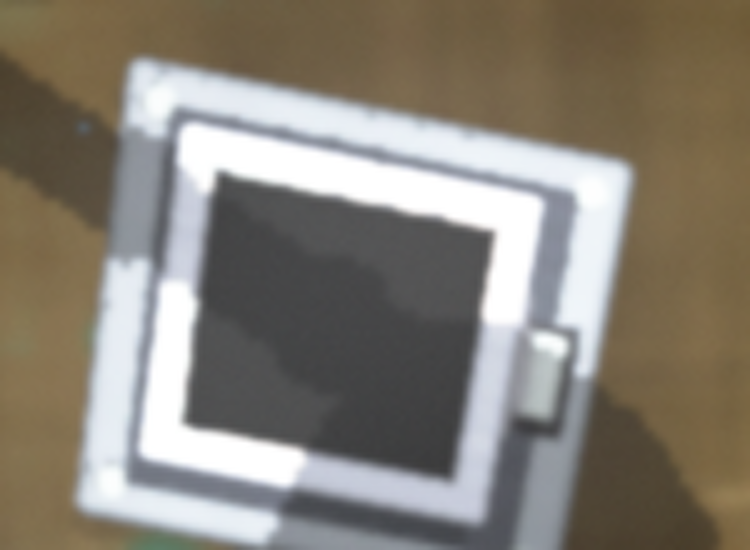

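View pics/tray1.png

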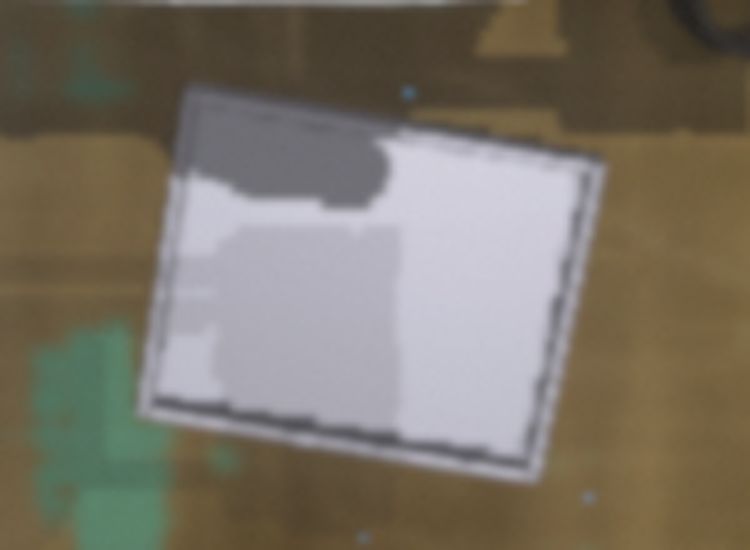

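Emit:
{"api": "move_arm", "payload": {"increments": [[91.8, -7, -11, 40, 0, 0, 0], [91.8, 0, 0, 50, 0, 0, 0], [70, 0, 0, 0, 0, 0, 0], [60, 0, 0, 0, 0, 0, 0]]}}

```text
time: 4.25
tool_pos: [0.4902, -0.43, 0.1608]
tool_rot: [3.134, -0.011, 0.046]
contact_force: [-0.6, -0.0, 0.8]
opening: 0.0763
```

Run:
```python
from h import *
s=st(); print(go(s,[.488,-.426,.104],.045))
cs=pickle.load(open("w1.pkl","rb"))
meas(cs,[(180,122),(545,198),(490,522),(140,458)],.048,(180,10),5,name="plate")
meas(cs,[(188,85),(605,158),(540,482),(140,415)],.012,(200,160),5,name="tray")
```

```text
t 4.25 p [ 490.2 -430.   160.8] r [ 3.134 -0.011  0.046] F [-0.6 -0.   0.8] op 76.3 q [-0.84  0.59  1.19  0.    1.35 -0.89]
(array([-2.7, -4.5, 56.7]), array([ 0.007, -0.011,  0.001]))
plate [[451.0, -68.0], [520.0, -81.0], [510.0, -141.0], [440.0, -129.0]] ctr [ 480.1 -105.2]
   len 70.8 ang -10.6
   len 60.9 ang -100.0
   len 70.9 ang 170.3
   len 62.0 ang 79.9
tray [[462.0, -212.0], [560.0, -228.0], [546.0, -310.0], [448.0, -293.0]] ctr [ 504.2 -260.8]
   len 98.8 ang -9.8
   len 82.9 ang -99.2
   len 99.7 ang 170.1
   len 82.7 ang 80.1
```

Emit:
{"api": "move_arm", "payload": {"increments": [[60, -3, -4, 20, 0.007, -0.011, 0], [60, 0, -1, 15, 0, 0, 0], [60, 0, 0, 12, 0, 0, 0], [60, 0, 0, 8, 0, 0, 0], [60, 0, 0, 0, 0, 0, 0]]}}

```text
time: 4.88
tool_pos: [0.4883, -0.4268, 0.105]
tool_rot: [3.138, -0.002, 0.046]
contact_force: [-0.1, 0.4, 0.2]
opening: 0.06
```

Run:
```python
from h import *
s=st(); print(go(s,[.488,-.426,.104],.045))
c=cam("side"); cv2.imwrite("pics/s4.png",up(c["img"],320,130,100,80,7)[:,:,::-1])
```

```text
t 4.88 p [ 488.3 -426.8  105. ] r [ 3.138e+00 -2.000e-03  4.600e-02] F [-0.1  0.4  0.2] op 60.0 q [-0.84  0.63  1.27 -0.    1.23 -0.88]
(array([-0.2, -0.8,  1. ]), array([ 0.003, -0.002,  0.001]))
```

View pics/s4.png

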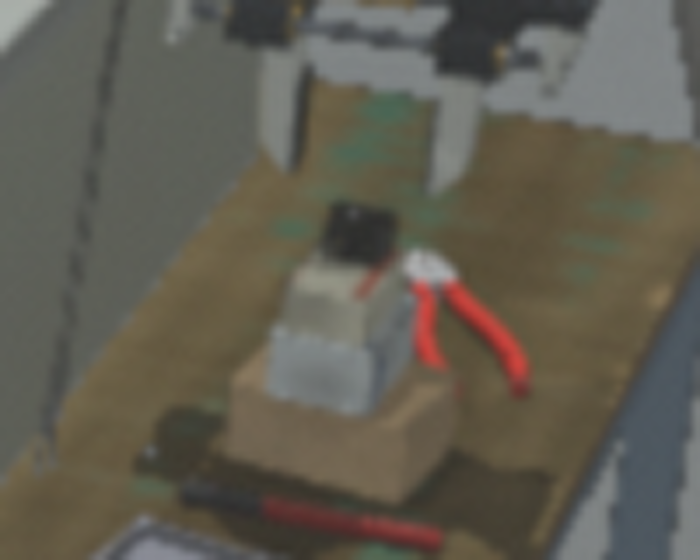

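Run:
```python
from h import *
s=st();c=last("side")
for p in [s["tool_pos"],[.488,-.424,.125],[.488,-.424,.1]]:
    u,v=w2px(c,p);print(u,v,(u-320)*7,(v-130)*7)
w=cam("wrist","w4")
c=cam("scene"); cv2.imwrite("pics/sc4.png",up(c["img"],250,270,100,80,7)[:,:,::-1])
for p in [s["tool_pos"],[.488,-.424,.125],[.488,-.424,.1]]:
    u,v=w2px(c,p);print(u,v,(u-250)*7,(v-270)*7)
```

```text
t 4.92 p [ 488.5 -427.   105.6] r [ 3.138e+00 -3.000e-03  4.600e-02] F [ 0.2  0.9 -0.4] op 60.2 q [-0.84  0.63  1.27 -0.    1.23 -0.88]
370.3675399187342 165.1368857375115 352.57277943113957 245.95820016258054
370.79254981409656 160.09232618047665 355.5478486986759 210.64628326333653
370.09970357044597 167.07790428251002 350.6979249931218 259.54532997757013
301.7915001481757 320.43665963574534 362.54050103723 353.0566174502174
301.3292121343046 315.6897167975327 359.3044849401323 319.8280175827289
300.8134535640808 320.7522920730044 355.6941749485657 355.2660445110309
```

View pics/w4.png

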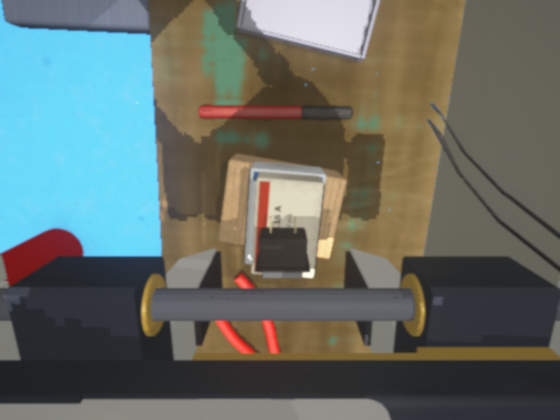

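View pics/sc4.png

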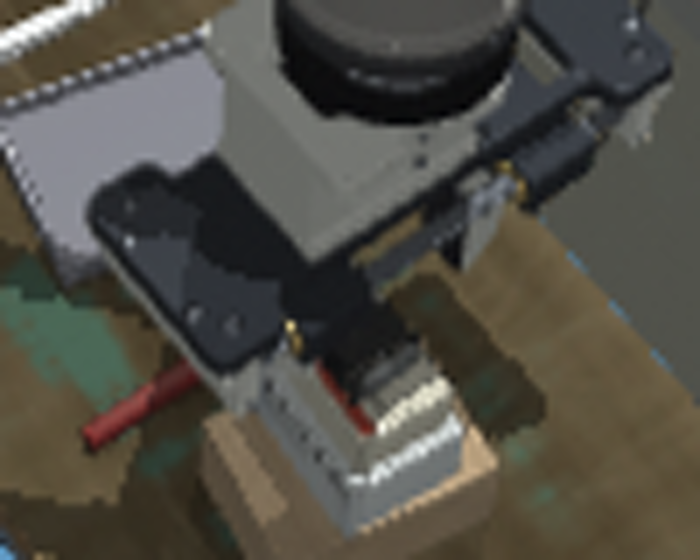

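Run:
```python
from h import *
s=st();c=last("wrist")
Rt=R.from_euler('xyz',s["tool_rot"])
for dz in (0,-10,-18.8,-30,-40,-60):
    print(dz,[tuple(np.round(w2px(c,s["tool_pos"]+Rt.apply([x/1000,y/1000,dz/1000])))) for x in(-30,30) for y in (-9.5,9.5)])
i=pickle.load(open("wrist.pkl","rb"))["img"]
cv2.imwrite("pics/w4z.png",up(i,150,220,260,150,3)[:,:,::-1])
```

```text
t 5.03 p [ 488.8 -427.3  106.3] r [ 3.136 -0.004  0.046] F [ 0.3  0.4 -0. ] op 60.2 q [-0.84  0.63  1.27 -0.    1.23 -0.88]
0 [(np.float64(233.0), np.float64(228.0)), (np.float64(235.0), np.float64(257.0)), (np.float64(335.0), np.float64(228.0)), (np.float64(334.0), np.float64(258.0))]
-10 [(np.float64(231.0), np.float64(233.0)), (np.float64(232.0), np.float64(264.0)), (np.float64(338.0), np.float64(233.0)), (np.float64(336.0), np.float64(264.0))]
-18.8 [(np.float64(229.0), np.float64(238.0)), (np.float64(230.0), np.float64(271.0)), (np.float64(340.0), np.float64(238.0)), (np.float64(338.0), np.float64(271.0))]
-30 [(np.float64(225.0), np.float64(246.0)), (np.float64(227.0), np.float64(280.0)), (np.float64(343.0), np.float64(246.0)), (np.float64(342.0), np.float64(280.0))]
-40 [(np.float64(222.0), np.float64(253.0)), (np.float64(224.0), np.float64(289.0)), (np.float64(347.0), np.float64(253.0)), (np.float64(345.0), np.float64(289.0))]
-60 [(np.float64(214.0), np.float64(271.0)), (np.float64(216.0), np.float64(310.0)), (np.float64(355.0), np.float64(271.0)), (np.float64(353.0), np.float64(311.0))]
```

View pics/w4z.png

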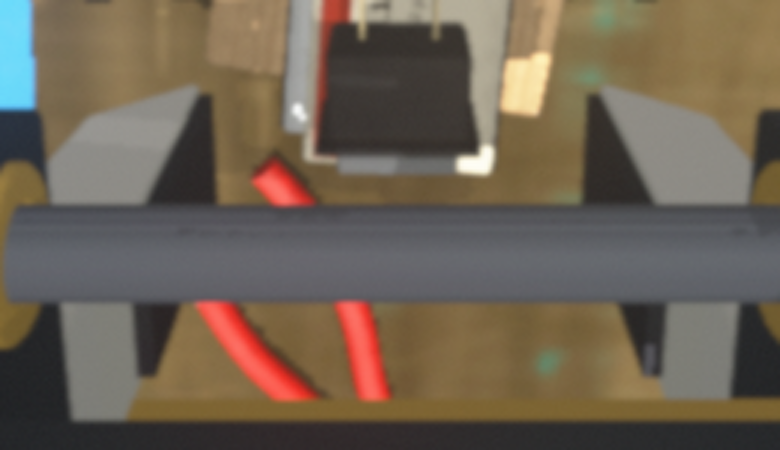

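Emit:
{"api": "move_arm", "payload": {"increments": [[40, 0, 0, 0, 0, 0, 0], [40, 0, 0, 0, 0, 0, 0]]}}

```text
time: 5.28
tool_pos: [0.4891, -0.4277, 0.1073]
tool_rot: [3.135, -0.005, 0.046]
contact_force: [0.8, -0.2, 0.1]
opening: 0.0443
```

Run:
```python
from h import *
s=st(); print(go(s,[.488,-.426,.104],.045))
c=cam("side"); a=up(c["img"],320,130,100,80,4)
i=cam("wrist")["img"]
b=up(i,150,220,260,150,1.54)
cv2.imwrite("pics/s5.png",np.vstack([a,b[:,:400]])[:,:,::-1])
```

```text
t 5.28 p [ 489.1 -427.7  107.3] r [ 3.135 -0.005  0.046] F [ 0.8 -0.2  0.1] op 44.3 q [-0.84  0.63  1.27 -0.    1.23 -0.88]
(array([-1.1, -1.8,  3.3]), array([ 0.006, -0.005,  0.001]))
```

View pics/s5.png

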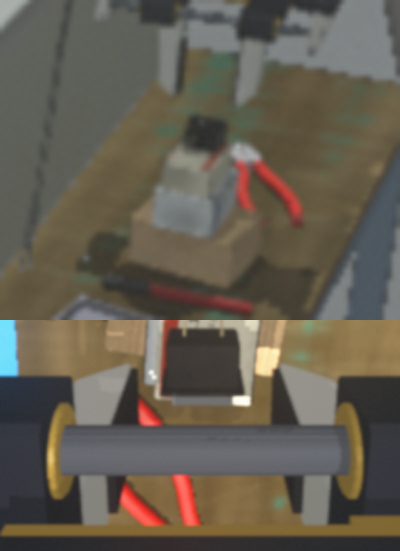

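Run:
```python
from h import *
a=last("side");b=last("scene")
def ray(c,u,v): return c["T"][:3,3],c["T"][:3,:3]@np.array([(u-c["cx"])/c["fx"],(v-c["cy"])/c["fy"],1])
for s,t in [((361.4,154),(316.9,308.3)),((383,157),(284.3,328))]:
    o1,d1=ray(a,*s);o2,d2=ray(b,*t)
    k=np.linalg.lstsq(np.c_[d1,-d2],o2-o1,rcond=None)[0];p,q=o1+k[0]*d1,o2+k[1]*d2
    print(p,q)
```

```text
[ 0.52331058 -0.4341778   0.13527685] [ 0.52705519 -0.43396692  0.13692289]
[ 0.4512266  -0.43049859  0.14040003] [ 0.43178336 -0.4315429   0.13362715]
```

Emit:
{"api": "move_arm", "payload": {"increments": [[24, -1, -1, 3, 0.006, -0.005, 0], [24, 0, 0, 0, 0, 0, 0], [24, 0, 0, 0, 0, 0, 0]], "newtons": 8}}

```text
time: 5.75
tool_pos: [0.488, -0.4266, 0.104]
tool_rot: [-3.141, 0.001, 0.046]
contact_force: [0.7, 0.2, -0.2]
opening: 0.0242
```

Run:
```python
from h import *
s=st(); print(go(s,[.488,-.426,.104],.045))
c=cam("side"); a=up(c["img"],320,130,100,80,4)
i=cam("wrist")["img"]
b=up(i,150,220,260,150,1.54)
cv2.imwrite("pics/s6.png",np.vstack([a,b[:,:400]])[:,:,::-1])
```

```text
t 5.75 p [ 488.  -426.6  104. ] r [-3.141e+00  1.000e-03  4.600e-02] F [ 0.7  0.2 -0.2] op 24.2 q [-0.84  0.64  1.27 -0.    1.24 -0.88]
(array([ 0.1, -0.6,  0. ]), array([-0.   ,  0.001,  0.001]))
```

View pics/s6.png

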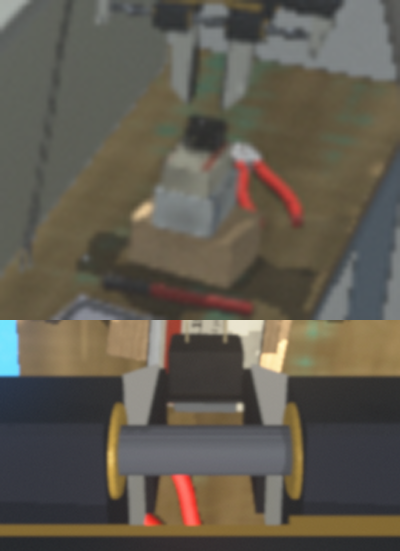

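Emit:
{"api": "move_arm", "payload": {"increments": [[60, 0, 0, 0, 0, 0, 0], [60, 0, 0, 0, 0, 0, 0], [60, 0, 0, 10, 0, 0, 0], [60, 0, 0, 10, 0, 0, 0], [60, 0, 0, 4, 0, 0, 0], [60, 0, 0, 0, 0, 0, 0]]}}

```text
time: 6.6
tool_pos: [0.4876, -0.4262, 0.0775]
tool_rot: [-3.14, 0.001, 0.046]
contact_force: [-0.1, -0.1, -0.2]
opening: 0.06
```

Run:
```python
from h import *
s=st(); print(go(s,[.488,-.426,.075],.045))
c=cam("side"); a=up(c["img"],320,130,100,80,4)
c=cam("scene"); b=up(c["img"],250,270,100,80,4)
cv2.imwrite("pics/s7.png",np.hstack([a,b])[:,:,::-1])
```

```text
t 6.6 p [ 487.6 -426.2   77.5] r [-3.14e+00  1.00e-03  4.60e-02] F [-0.1 -0.1 -0.2] op 60.0 q [-0.84  0.66  1.3  -0.    1.18 -0.88]
(array([ 0.4, -0.2,  2.5]), array([-0.001,  0.001,  0.001]))
```

View pics/s7.png

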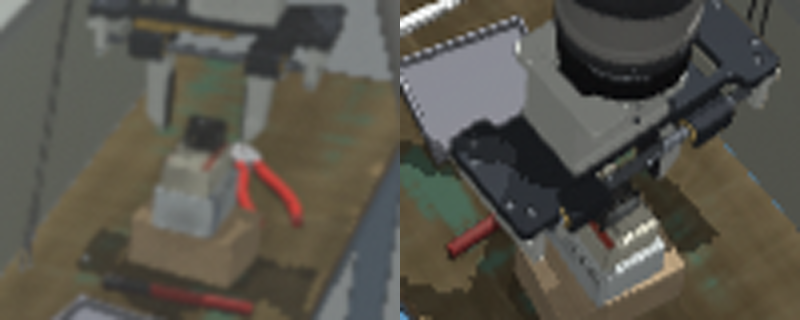

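Emit:
{"api": "move_arm", "payload": {"increments": [[40, 0, 0, 2, 0, 0, 0], [15, 0, 0, 0, 0, 0, 0], [15, 0, 0, 0, 0, 0, 0], [15, 0, 0, 0, 0, 0, 0]], "newtons": 12}}

```text
time: 7.2
tool_pos: [0.4882, -0.4269, 0.0768]
tool_rot: [3.141, -0.0, 0.046]
contact_force: [-0.6, -0.5, -0.7]
opening: 0.0309
```

Run:
```python
from h import *
s=st(); print(go(s,[.488,-.426,.075],.045))
i=cam("wrist")["img"]
cv2.imwrite("pics/s8.png",up(i,150,180,260,190,3)[:,:,::-1])
```

```text
t 7.2 p [ 488.2 -426.9   76.8] r [ 3.141 -0.     0.046] F [-0.6 -0.5 -0.7] op 30.9 q [-0.84  0.66  1.3  -0.    1.18 -0.88]
(array([-0.1, -0.9,  1.8]), array([ 0.001, -0.   ,  0.001]))
```

View pics/s8.png

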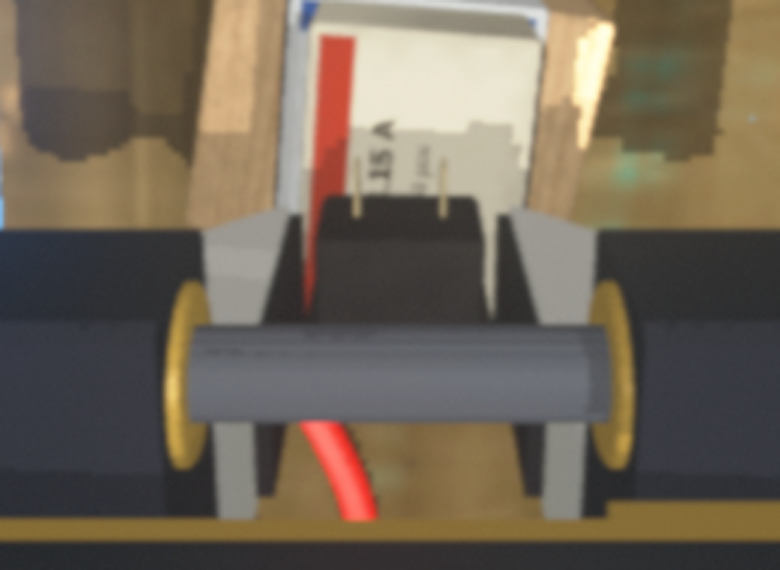

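Emit:
{"api": "move_arm", "payload": {"increments": [[15, 0, 0, -10, 0, 0, 0], [15, 0, 0, -30, 0, 0, 0], [15, 0, 0, -30, 0, 0, 0], [15, 0, -30, 0, 0, 0, 0], [15, 0, -50, 0, 0, 0, 0], [15, 0, -60, 0, 0, 0, 0], [15, 0, -60, 0, 0, 0, 0], [15, 0, -60, 0, 0, 0, 0], [15, 0, -30, 0, 0, 0, 0], [15, 0, 0, 0, 0, 0, 0]]}}

```text
time: 8.5
tool_pos: [0.4762, -0.1309, 0.1554]
tool_rot: [3.135, -0.009, 0.044]
contact_force: [0.3, -1.1, 0.6]
opening: 0.0303
```

Run:
```python
from h import *
s=st(); print(go(s,[.480,-.1075,.045],.0))
i=cam("wrist","w9")["img"]
```

```text
t 8.5 p [ 476.2 -130.9  155.4] r [ 3.135 -0.009  0.044] F [ 0.3 -1.1  0.6] op 30.3 q [-0.42  0.31  1.67 -0.    1.15 -0.47]
(array([  3.8, -23.9, 110.3]), array([ 0.007, -0.01 ,  0.044]))
```

View pics/w9.png

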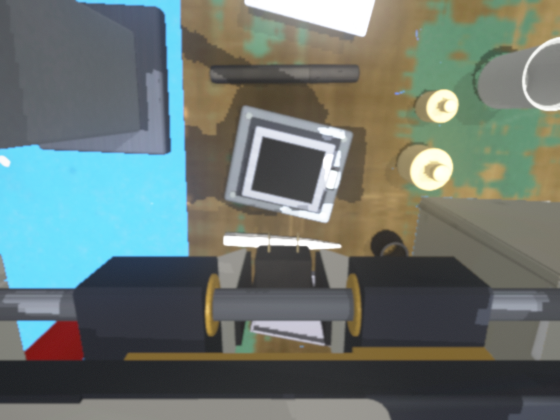

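Run:
```python
from h import *
c=last("wrist");cv2.imwrite("pics/w9z.png",up(c["img"],210,90,160,120,5)[:,:,::-1])
```

```text
(no output)
```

View pics/w9z.png

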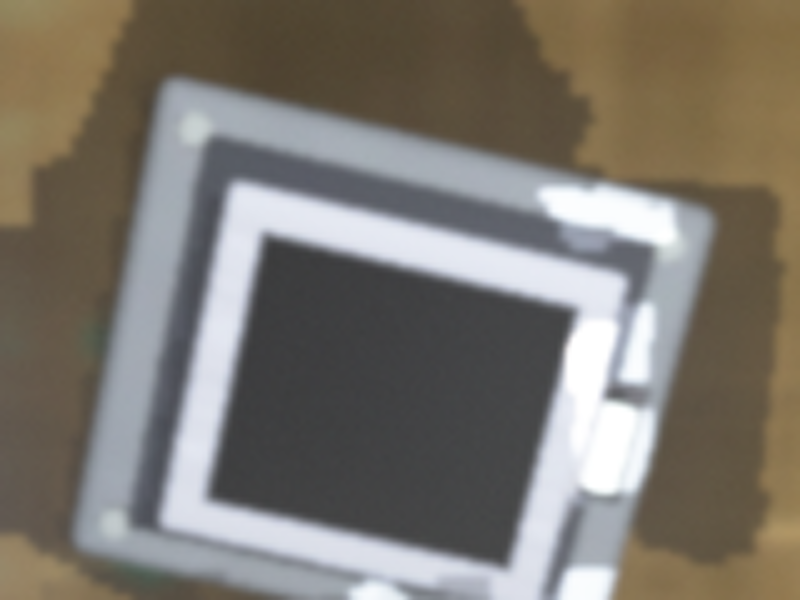

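Run:
```python
from h import *
c=last("wrist")
meas(c,[(262,235),(577,308),(505,567),(208,500)],.048,(210,90),5,"rubber")
meas(c,[(232,183),(626,275),(545,610),(160,525)],.048,(210,90),5,"plate")
```

```text
rubber [[457.0, -77.0], [511.0, -87.0], [502.0, -133.0], [449.0, -124.0]] ctr [ 479.7 -105.3]
   len 55.4 ang -10.3
   len 47.4 ang -101.3
   len 54.4 ang 169.4
   len 47.1 ang 79.9
plate [[452.0, -69.0], [519.0, -81.0], [510.0, -141.0], [440.0, -128.0]] ctr [ 480.2 -104.9]
   len 68.9 ang -10.3
   len 60.9 ang -99.0
   len 70.8 ang 169.6
   len 60.7 ang 79.2
```

Emit:
{"api": "move_arm", "payload": {"increments": [[15, 4, -24, 30, 0.007, -0.01, 0], [15, 0, 0, 40, 0, 0, 0], [15, 0, 0, 20, 0, 0, 0], [15, 0, 0, 0, 0, 0, 0]]}}

```text
time: 9.05
tool_pos: [0.483, -0.1137, 0.065]
tool_rot: [3.137, -0.005, 0.038]
contact_force: [-0.3, 1.4, -0.5]
opening: 0.0307
```

Run:
```python
from h import *
s=st(); print(go(s,[.480,-.1075,.030],.0))
c=cam("side"); a=up(c["img"],290,180,100,80,4)
c=cam("scene"); b=up(c["img"],190,200,100,80,4)
cv2.imwrite("pics/s10.png",np.hstack([a,b])[:,:,::-1])
```

```text
t 9.05 p [ 483.  -113.7   65. ] r [ 3.137 -0.005  0.038] F [-0.3  1.4 -0.5] op 30.7 q [-0.38  0.43  1.78 -0.    0.93 -0.42]
(array([-2.9, -6.5, 35. ]), array([ 0.004, -0.005,  0.038]))
```

View pics/s10.png

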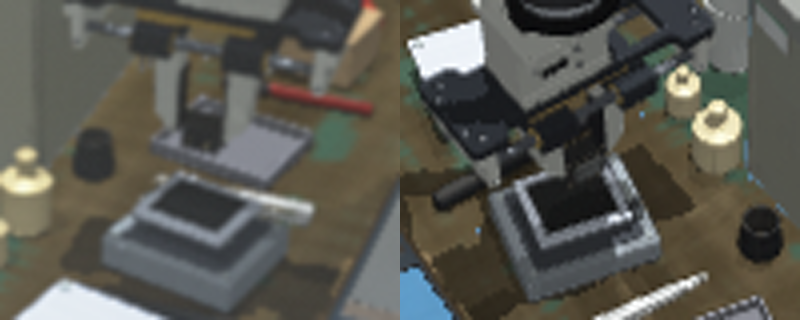

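Emit:
{"api": "move_arm", "payload": {"increments": [[15, -3, -6, 15, 0.004, -0.005, 0], [15, 0, 0, 12, 0, 0, 0], [15, 0, 0, 6, 0, 0, 0], [15, 0, 0, 0, 0, 0, 0]]}}

```text
time: 9.65
tool_pos: [0.4821, -0.1088, 0.0331]
tool_rot: [3.139, -0.006, 0.038]
contact_force: [-0.4, 0.8, -0.4]
opening: 0.0309
```

Run:
```python
from h import *
s=st(); print(go(s,[.480,-.1075,.025],.0))
```

```text
t 9.65 p [ 482.1 -108.8   33.1] r [ 3.139 -0.006  0.038] F [-0.4  0.8 -0.4] op 30.9 q [-0.38  0.47  1.81 -0.    0.85 -0.41]
(array([-2.1, -1.4,  8. ]), array([ 0.003, -0.006,  0.038]))
```

Emit:
{"api": "move_arm", "payload": {"increments": [[15, -2, -1.5, 5, 0.003, -0.006, 0], [15, 0, 0, 3, 0, 0, 0], [15, 0, 0, 1, 0, 0, 0], [15, 0, 0, 0, 0, 0, 0]]}}

```text
time: 10.15
tool_pos: [0.4804, -0.1075, 0.0242]
tool_rot: [3.142, -0.001, 0.038]
contact_force: [-1.5, 0.8, 1.9]
opening: 0.031
```

Run:
```python
from h import *
s=st(); print(go(s,[.480,-.1075,.025],.0))
c=cam("side"); a=up(c["img"],290,180,100,80,4)
c=cam("scene"); b=up(c["img"],190,200,100,80,4)
cv2.imwrite("pics/s11.png",np.hstack([a,b])[:,:,::-1])
```

```text
t 10.15 p [ 480.4 -107.5   24.2] r [ 3.142e+00 -1.000e-03  3.800e-02] F [-1.5  0.8  1.9] op 31.0 q [-0.38  0.48  1.82  0.    0.84 -0.41]
(array([-0.4,  0. , -0.8]), array([ 0.   , -0.001,  0.038]))
```

View pics/s11.png

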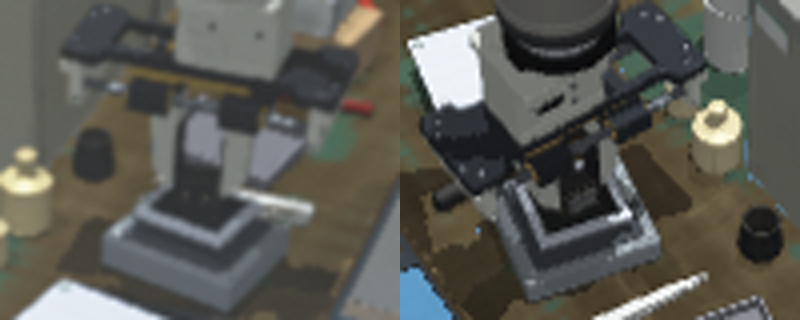

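Emit:
{"api": "move_arm", "payload": {"increments": [[45, 0, 0, 0, 0, 0, 0], [60, 0, 0, 0, 0, 0, 0], [60, 0, 0, 0, 0, 0, 0], [60, 0, 0, -20, 0, 0, 0], [60, 0, 0, -25, 0, 0, 0], [30, 0, 0, -10, 0, 0, 0], [0, 0, 0, 0, 0, 0, 0], [0, 0, 0, 0, 0, 0, 0], [0, 0, 0, 0, 0, 0, 0]]}}

```text
time: 11.38
tool_pos: [0.4793, -0.1071, 0.0784]
tool_rot: [-3.14, 0.002, 0.038]
contact_force: [0.7, 0.1, -0.3]
opening: 0.0243
```

Run:
```python
from h import *
s=st(); print(go(s,[.480,-.1075,.045],.038))
c=cam("side"); a=up(c["img"],290,180,100,80,4)
c=cam("wrist"); b=up(c["img"],180,150,200,160,2)
cv2.imwrite("pics/s12.png",np.hstack([a,b])[:,:,::-1])
```

```text
t 11.38 p [ 479.3 -107.1   78.4] r [-3.14e+00  2.00e-03  3.80e-02] F [ 0.7  0.1 -0.3] op 24.3 q [-0.38  0.4   1.77  0.    0.98 -0.41]
(array([ 0.8,  0.5, 33.4]), array([-0.001,  0.002, -0.   ]))
```

View pics/s12.png

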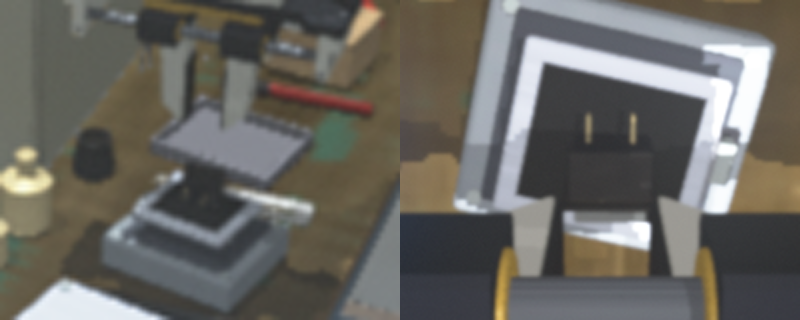

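Run:
```python
from h import *
c=last("wrist")
meas(c,[(168,150),(252,150),(254,210),(165,210)],.073,(180,150),2,"sw")
```

```text
sw [[467.0, -99.0], [492.0, -98.0], [494.0, -117.0], [466.0, -118.0]] ctr [ 480.  -107.9]
   len 25.5 ang 2.3
   len 19.6 ang -84.9
   len 27.7 ang -177.7
   len 19.6 ang 88.7
```

Emit:
{"api": "move_arm", "payload": {"increments": [[0, 0.8, 0.5, 15, 0, 0, 0], [0, 0, 0, 10, 0, 0, 0], [0, 0, 0, 5, 0, 0, 0], [0, 0, 0, 0, 0, 0, 0]], "newtons": 15}}

```text
time: 11.98
tool_pos: [0.4792, -0.1072, 0.045]
tool_rot: [-3.139, 0.005, 0.038]
contact_force: [-0.3, 0.3, -0.7]
opening: 0.0005
```

Run:
```python
from h import *
s=st()
c=cam("side"); a=up(c["img"],290,180,100,80,4)
cv2.imwrite("pics/s13.png",a[:,:,::-1])
```

```text
t 11.97 p [ 479.2 -107.2   45. ] r [-3.139  0.005  0.038] F [-0.3  0.3 -0.7] op 0.5 q [-0.38  0.45  1.8   0.    0.89 -0.41]
```

View pics/s13.png

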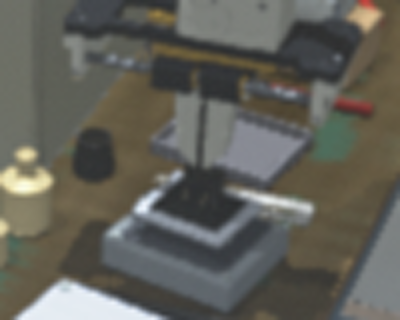

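Emit:
{"api": "move_arm", "payload": {"increments": [[0, 1, 0, 3, 0, -0.005, 0], [0, 0, 0, 2, 0, 0, 0], [0, 0, 0, 2, 0, 0, 0]]}}

```text
time: 12.4
tool_pos: [0.4811, -0.1075, 0.0386]
tool_rot: [-3.14, 0.008, 0.038]
contact_force: [0.0, 0.1, 0.2]
opening: 0.0006
```

Emit:
{"api": "move_arm", "payload": {"increments": [[0, 0, 0, 2, 0, -0.008, 0], [0, 0, 0, 2, 0, 0, 0]]}}

```text
time: 12.65
tool_pos: [0.4811, -0.1075, 0.0345]
tool_rot: [-3.14, 0.016, 0.038]
contact_force: [-0.2, 0.2, -0.7]
opening: 0.0
```

Emit:
{"api": "move_arm", "payload": {"increments": [[0, 0, 0, 2, 0, 0.016, 0], [0, 0, 0, 2, 0, 0, 0]]}}

```text
time: 12.9
tool_pos: [0.4819, -0.1076, 0.031]
tool_rot: [-3.141, -0.003, 0.038]
contact_force: [-4.6, 2.0, 14.4]
opening: 0.0004
```

Run:
```python
from h import *
s=st()
c=cam("side"); a=up(c["img"],290,180,100,80,4)
c=cam("scene"); b=up(c["img"],190,200,100,80,4)
cv2.imwrite("pics/s14.png",np.hstack([a,b])[:,:,::-1])
```

```text
t 12.9 p [ 481.9 -107.6   31. ] r [-3.141e+00 -3.000e-03  3.800e-02] F [-4.6  2.  14.4] op 0.4 q [-0.38  0.47  1.81  0.    0.85 -0.42]
```

View pics/s14.png

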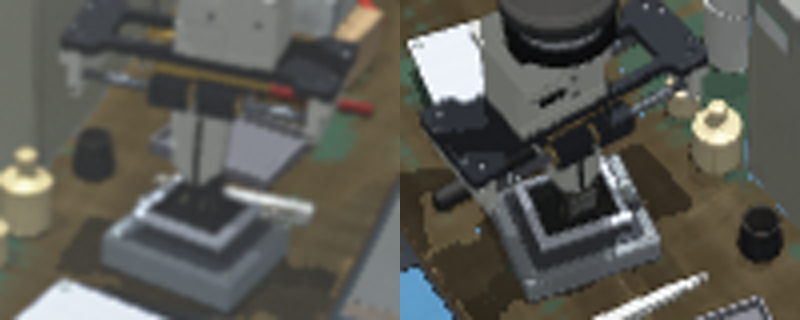

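Emit:
{"api": "move_arm", "payload": {"increments": [[0, 0, 0, 3, 0, -0.003, 0], [0, 0, 0, 3, 0, 0, 0], [0, 0, 0, 3, 0, 0, 0]]}}

```text
time: 13.38
tool_pos: [0.4819, -0.1077, 0.0248]
tool_rot: [-3.142, -0.001, 0.038]
contact_force: [-1.2, 0.0, 7.1]
opening: 0.0004
```

Run:
```python
from h import *
s=st()
c=cam("side"); a=up(c["img"],290,180,100,80,4)
c=cam("scene"); b=up(c["img"],190,200,100,80,4)
cv2.imwrite("pics/s15.png",np.hstack([a,b])[:,:,::-1])
```

```text
t 13.38 p [ 481.9 -107.7   24.8] r [-3.142e+00 -1.000e-03  3.800e-02] F [-1.2  0.   7.1] op 0.4 q [-0.38  0.48  1.82  0.    0.84 -0.41]
```

View pics/s15.png

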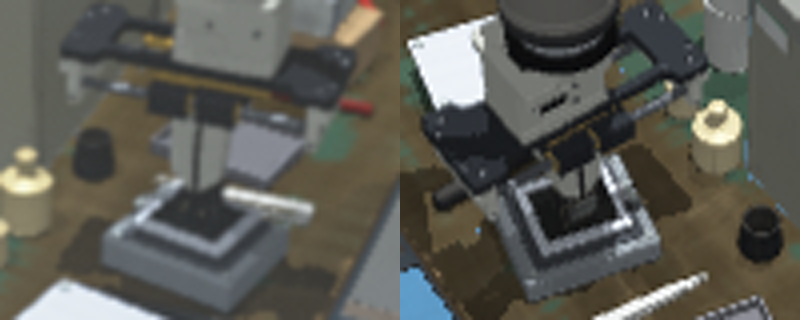

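Emit:
{"api": "move_arm", "payload": {"increments": [[0, 0, 0, 3, 0, 0, 0], [0, 0, 0, 3, 0, 0, 0], [0, 0, 0, 3, 0, 0, 0]]}}

```text
time: 13.85
tool_pos: [0.4825, -0.1079, 0.0182]
tool_rot: [3.141, -0.003, 0.038]
contact_force: [-13.5, 4.9, 53.6]
opening: 0.0006
```

Emit:
{"api": "move_arm", "payload": {"increments": [[0, 0, 0, -3, 0, 0, 0], [0, 0, 0, -5, 0, 0, 0], [0, 0, 0, -15, 0, 0, 0], [0, 0, 20, -30, 0, 0, 0], [0, 0, 20, -30, 0, 0, 0], [0, 0, 0, 0, 0, 0, 0]]}}

```text
time: 14.6
tool_pos: [0.4831, -0.1485, 0.1047]
tool_rot: [3.141, -0.001, 0.039]
contact_force: [0.2, 0.3, -0.1]
opening: 0.0008
```

Run:
```python
from h import *
s=st()
c=cam("side"); a=up(c["img"],290,180,100,80,4)
c=cam("wrist"); b=up(c["img"],180,110,200,160,2)
cv2.imwrite("pics/s16.png",np.hstack([a,b])[:,:,::-1])
```

```text
t 14.6 p [ 483.1 -148.5  104.7] r [ 3.141e+00 -1.000e-03  3.900e-02] F [ 0.2  0.3 -0.1] op 0.8 q [-0.45  0.39  1.7   0.    1.05 -0.49]
```

View pics/s16.png

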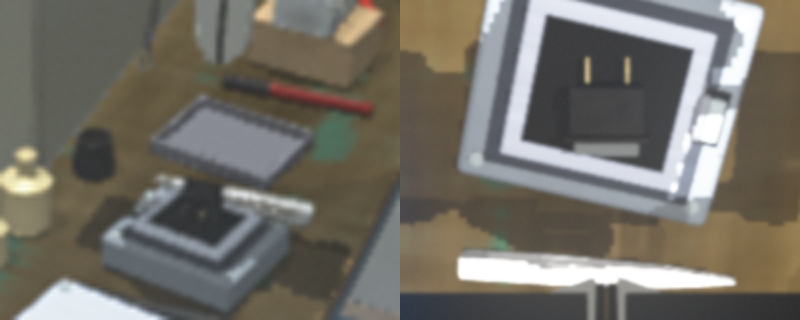

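Emit:
{"api": "move_arm", "payload": {"increments": [[70, 2, 50, -30, 0, 0, 0.02], [70, 2, 60, -40, 0, 0, 0.02], [70, 2, 60, -30, 0, 0, 0], [70, 2, 60, 0, 0, 0, 0], [70, 0, 60, 0, 0, 0, 0], [70, 0, 20, 0, 0, 0, 0], [70, 0, 0, 0, 0, 0, 0]]}}

```text
time: 15.58
tool_pos: [0.4911, -0.4495, 0.1861]
tool_rot: [-3.124, 0.019, 0.006]
contact_force: [0.4, 1.3, -0.4]
opening: 0.0662
```

Run:
```python
from h import *
s=st();print(go(s,[.492,-.421,.06],0))
c=cam("wrist"); cv2.imwrite("pics/w17.png",up(c["img"],190,100,160,120,5)[:,:,::-1])
```

```text
t 15.57 p [ 491.1 -449.5  186.1] r [-3.124  0.019  0.006] F [ 0.4  1.3 -0.4] op 66.2 q [-0.85  0.63  1.05 -0.    1.49 -0.86]
(array([  3.5, -26.3, 126.6]), array([-0.018,  0.019,  0.006]))
```

View pics/w17.png

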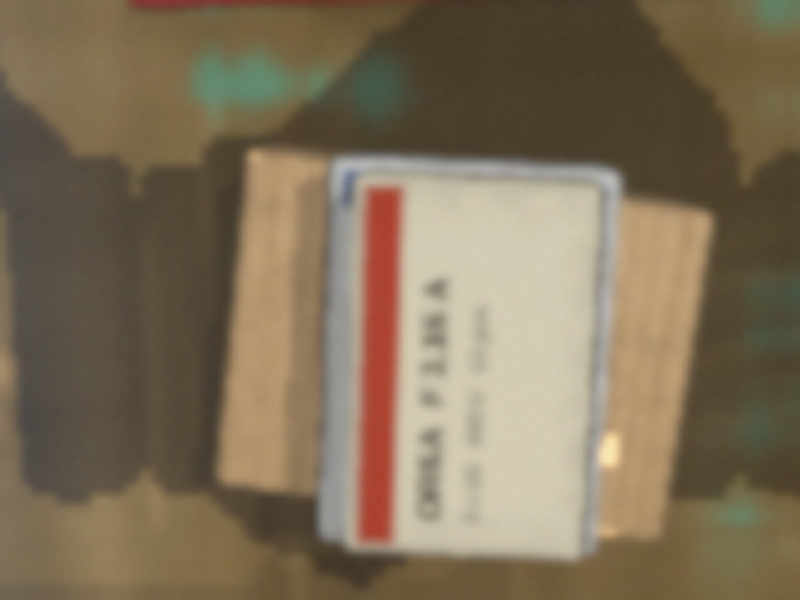

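Run:
```python
from h import *
c=last("wrist")
meas(c,[(357,172),(607,180),(580,558),(346,548)],.1,(190,100),5,"small")
meas(c,[(333,155),(622,168),(597,553),(318,541)],.076,(190,100),5,"big")
meas(c,[(247,148),(713,210),(660,540),(216,487)],.042,(190,100),5,"block")
```

```text
small [[471.0, -390.0], [511.0, -391.0], [508.0, -453.0], [469.0, -451.0]] ctr [ 490. -421.]
   len 39.7 ang -1.4
   len 62.0 ang -92.6
   len 39.3 ang 178.1
   len 61.7 ang 87.8
big [[465.0, -388.0], [515.0, -389.0], [513.0, -458.0], [462.0, -456.0]] ctr [ 488.7 -422.7]
   len 49.7 ang -2.1
   len 68.2 ang -92.1
   len 50.7 ang 178.1
   len 68.4 ang 87.0
block [[446.0, -387.0], [535.0, -398.0], [527.0, -463.0], [438.0, -453.0]] ctr [ 486.5 -425.6]
   len 89.8 ang -7.0
   len 65.6 ang -96.9
   len 89.7 ang 173.7
   len 66.6 ang 83.2
```

Emit:
{"api": "move_arm", "payload": {"increments": [[70, 3, -26, 45, -0.018, 0.019, 0.04], [70, 0, -2, 45, 0, 0, 0], [70, 0, 0, 25, 0, 0, 0], [70, 0, 0, 0, 0, 0, 0]]}}

```text
time: 16.12
tool_pos: [0.4945, -0.4104, 0.068]
tool_rot: [-3.139, 0.002, -0.029]
contact_force: [0.1, -0.4, 0.6]
opening: 0.0703
```

Run:
```python
from h import *
s=st();print(go(s,[.490,-.421,.042],-.035))
```

```text
t 16.12 p [ 494.5 -410.4   68. ] r [-3.139e+00  2.000e-03 -2.900e-02] F [ 0.1 -0.4  0.6] op 70.3 q [-0.81  0.66  1.33  0.    1.16 -0.78]
(array([-4.1, 10.8, 26. ]), array([-0.003,  0.002,  0.006]))
```

Emit:
{"api": "move_arm", "payload": {"increments": [[70, -4, 11, 8, -0.003, 0.002, 0.006], [70, 0, 0, 10, 0, 0, 0], [70, 0, 0, 5, 0, 0, 0], [70, 0, 0, 0, 0, 0, 0]]}}

```text
time: 16.62
tool_pos: [0.4915, -0.4222, 0.047]
tool_rot: [3.138, -0.004, -0.034]
contact_force: [-0.1, 0.9, -0.4]
opening: 0.0701
```

Run:
```python
from h import *
s=st();print(go(s,[.490,-.421,.042],-.035))
c=cam("side"); a=up(c["img"],320,130,100,80,4)
c=cam("scene"); b=up(c["img"],250,270,100,80,4)
cv2.imwrite("pics/s18.png",np.hstack([a,b])[:,:,::-1])
```

```text
t 16.62 p [ 491.5 -422.2   47. ] r [ 3.138 -0.004 -0.034] F [-0.1  0.9 -0.4] op 70.1 q [-0.83  0.69  1.34  0.    1.11 -0.79]
(array([-1.6, -1.2,  5. ]), array([ 0.004, -0.004,  0.001]))
```

View pics/s18.png

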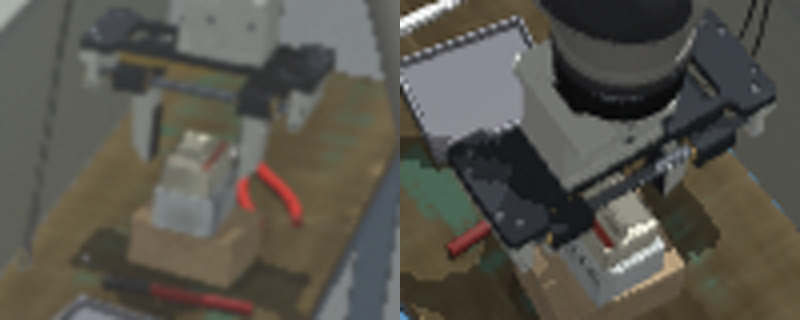

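Emit:
{"api": "move_arm", "payload": {"increments": [[70, -1.5, -1, 4, 0.004, -0.004, 0], [45, 0, 0, 0, 0, 0, 0], [25, 0, 0, 0, 0, 0, 0], [25, 0, 0, 0, 0, 0, 0], [25, 0, 0, 0, 0, 0, 0]], "newtons": 20}}

```text
time: 17.35
tool_pos: [0.4905, -0.4215, 0.0439]
tool_rot: [3.141, -0.001, -0.034]
contact_force: [0.1, 0.2, 0.4]
opening: 0.0398
```

Emit:
{"api": "move_arm", "payload": {"increments": [[25, 0, 0, -15, 0, 0, 0], [25, 0, 0, -40, 0, 0, 0], [25, 0, 0, -50, 0, 0, 0], [25, 0, -40, 0, 0, 0, 0], [25, 0, -60, 0, 0, 0, 0], [25, 0, -60, 0, 0, 0, 0], [25, 0, -60, 0, 0, 0, 0], [25, 0, -60, 0, 0, 0, 0], [25, 0, -60, 0, 0, 0, 0], [25, 0, -60, 0, 0, 0, 0], [25, 0, -30, 0, 0, 0, 0], [25, 0, 0, 0, 0, 0, 0]]}}

```text
time: 18.85
tool_pos: [0.5086, 0.019, 0.1636]
tool_rot: [3.135, -0.019, -0.036]
contact_force: [-0.6, -0.6, -0.0]
opening: 0.0398
```

Emit:
{"api": "move_arm", "payload": {"increments": [[25, 0, 0, 0, 0, 0, -0.185], [25, 0, 0, 0, 0, 0, -0.185], [25, 0, 0, 0, 0, 0, -0.185], [25, 0, 0, 0, 0, 0, -0.185], [25, 0, 0, 0, 0, 0, -0.185], [25, 0, 0, 0, 0, 0, -0.185], [25, 0, 0, 0, 0, 0, -0.185], [25, 0, 0, 0, 0, 0, -0.135], [25, 0, 0, 0, 0, 0, 0]]}}

```text
time: 19.98
tool_pos: [0.5107, 0.0077, 0.1703]
tool_rot: [3.114, 0.009, 1.414]
contact_force: [-0.3, -0.8, -1.4]
opening: 0.04
```

Run:
```python
from h import *
s=st();print(go(s,[.497,.055,.05],1.396))
c=cam("wrist","w19")
```

```text
t 19.98 p [510.7   7.7 170.3] r [3.114 0.009 1.414] F [-0.3 -0.8 -1.4] op 40.0 q [-0.13  0.31  1.61 -0.01  1.19 -1.54]
(array([ 45.7, -24.3, 119.3]), array([0.028, 0.008, 0.018]))
```

View pics/w19.png

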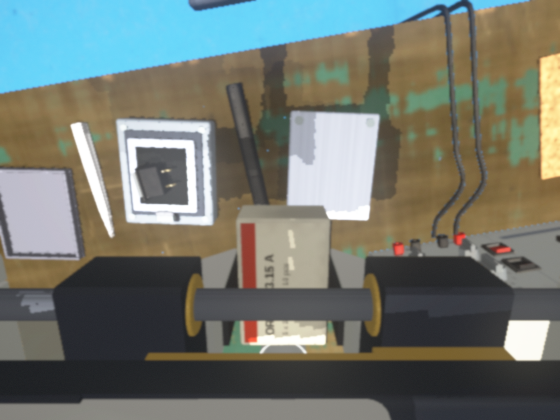

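Run:
```python
from h import *
c=last("wrist");s=st()
P=[px2w(c,*q,.04) for q in((290,109),(379,114),(369,220))]
print(np.round(np.array(P)*1000),(P[0]+P[2])*500)
cv2.imwrite("pics/w19z.png",up(c["img"],260,90,140,140,4)[:,:,::-1])
```

```text
t 20.02 p [510.8   7.7 170.3] r [3.113 0.009 1.413] F [ 0.2 -0.2 -0.1] op 39.9 q [-0.13  0.31  1.61 -0.01  1.19 -1.54]
[[437.  25.  40.]
 [454. 103.  40.]
 [552.  86.  40.]] [494.68900504  55.28281053  40.        ]
```

View pics/w19z.png

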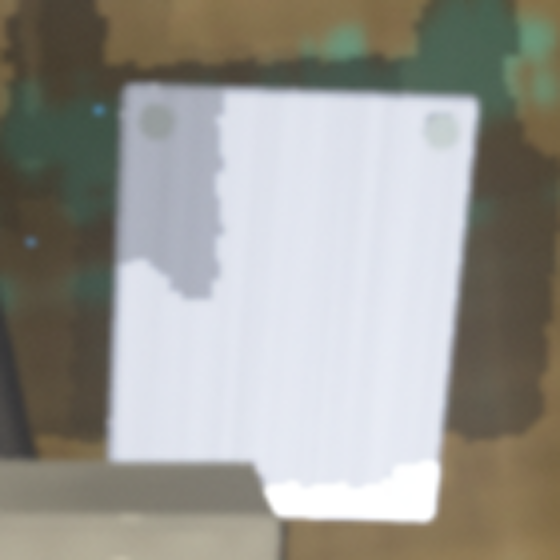

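Emit:
{"api": "move_arm", "payload": {"increments": [[25, 23, -11, 0, 0.028, 0.008, 0.018], [25, 22, -11, 10, 0, 0, 0], [25, 0, 0, 40, 0, 0, 0], [25, 0, 0, 30, 0, 0, 0], [25, 0, 0, 0, 0, 0, 0]]}}

```text
time: 20.65
tool_pos: [0.4981, 0.0543, 0.0902]
tool_rot: [3.138, 0.0, 1.377]
contact_force: [0.7, -0.7, -1.6]
opening: 0.0399
```

Run:
```python
from h import *
s=st();print(go(s,[.495,.055,.012],1.396))
```

```text
t 20.65 p [498.1  54.3  90.2] r [3.138 0.    1.377] F [ 0.7 -0.7 -1.6] op 39.9 q [-0.04  0.4   1.73 -0.    1.01 -1.42]
(array([ 0.1, -3.5, 78.2]), array([ 0.004,  0.   , -0.019]))
```

Emit:
{"api": "move_arm", "payload": {"increments": [[25, 0, -3, 35, 0.004, 0, -0.02], [25, 0, 0, 30, 0, 0, 0], [25, 0, 0, 10, 0, 0, 0], [25, 0, 0, 0, 0, 0, 0]]}}

```text
time: 21.15
tool_pos: [0.5006, 0.0534, 0.0192]
tool_rot: [3.132, -0.001, 1.39]
contact_force: [-0.4, 0.0, -1.5]
opening: 0.0399
```

Run:
```python
from h import *
s=st();print(go(s,[.495,.055,.008],1.396))
c=cam("side"); a=up(c["img"],265,210,100,80,4)
c=cam("scene"); b=up(c["img"],165,170,100,80,4)
cv2.imwrite("pics/s20.png",np.hstack([a,b])[:,:,::-1])
```

```text
t 21.15 p [500.6  53.4  19.2] r [ 3.132e+00 -1.000e-03  1.390e+00] F [-0.4  0.  -1.5] op 39.9 q [-0.05  0.5   1.8  -0.    0.82 -1.44]
(array([ 0.6, -5.9, 11.1]), array([ 0.01 , -0.001, -0.006]))
```

View pics/s20.png

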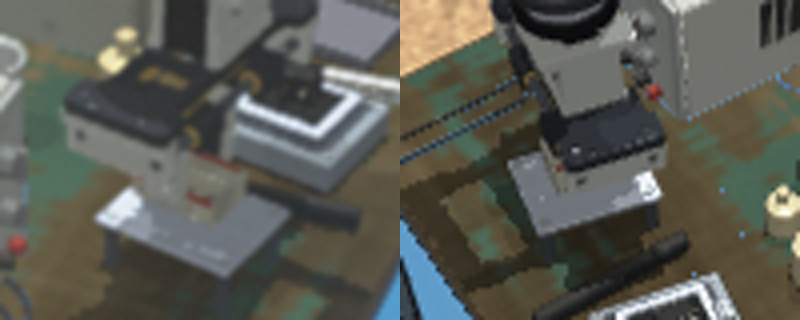

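Emit:
{"api": "move_arm", "payload": {"increments": [[25, 0.5, -6, 5, 0.01, 0, 0], [25, 0, 0, 4, 0, 0, 0], [25, 0, 0, 2, 0, 0, 0], [25, 0, 0, 0, 0, 0, 0]]}}

```text
time: 21.75
tool_pos: [0.4962, 0.0551, 0.0101]
tool_rot: [3.137, -0.002, 1.391]
contact_force: [-0.6, 0.2, 0.2]
opening: 0.0398
```

Run:
```python
from h import *
s=st();print(go(s,[.495,.055,.008],1.396))
```

```text
t 21.75 p [496.2  55.1  10.1] r [ 3.137e+00 -2.000e-03  1.391e+00] F [-0.6  0.2  0.2] op 39.8 q [-0.04  0.51  1.82  0.    0.8  -1.44]
(array([-0.3, -1.2,  2.1]), array([ 0.004, -0.002, -0.005]))
```

Emit:
{"api": "move_arm", "payload": {"increments": [[25, 0, -1, 2, 0.004, 0, 0], [25, 0, 0, 0.5, 0, 0, 0]]}}

```text
time: 22.0
tool_pos: [0.4952, 0.0553, 0.0078]
tool_rot: [3.142, -0.001, 1.391]
contact_force: [-2.5, 0.9, 7.1]
opening: 0.0395
```

Emit:
{"api": "move_arm", "payload": {"increments": [[50, 0, 0, 0, 0, 0, 0], [60, 0, 0, 0, 0, 0, 0], [60, 0, 0, 0, 0, 0, 0], [60, 0, 0, -20, 0, 0, 0], [60, 0, 0, -40, 0, 0, 0], [60, 0, 0, -50, 0, 0, 0], [60, 0, 40, -30, 0, 0, 0], [60, 0, 0, 0, 0, 0, 0]]}}

```text
time: 23.0
tool_pos: [0.535, 0.0478, 0.1514]
tool_rot: [-3.14, -0.001, 1.391]
contact_force: [-0.9, 0.3, -0.7]
opening: 0.0597
```

Run:
```python
from h import *
s=st()
c=cam("wrist","w21")
```

```text
t 23.0 p [535.   47.8 151.4] r [-3.140e+00 -1.000e-03  1.391e+00] F [-0.9  0.3 -0.7] op 59.7 q [-0.05  0.4   1.55  0.    1.2  -1.45]
```

View pics/w21.png

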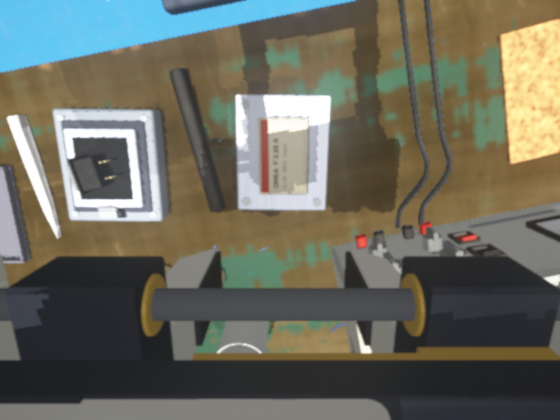

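Emit:
{"api": "move_arm", "payload": {"increments": [[70, 0, -20, -20, 0, 0, 0.185], [70, 0, 0, 0, 0, 0, 0.185], [70, 0, 0, 0, 0, 0, 0.185], [70, 0, 0, 0, 0, 0, 0.185], [70, 0, 0, 0, 0, 0, 0.185], [70, 0, 0, 0, 0, 0, 0.185], [70, 0, 0, 0, 0, 0, 0.185], [70, 0, 0, 0, 0, 0, 0.135], [70, 0, 0, 0, 0, 0, 0]]}}

```text
time: 24.18
tool_pos: [0.4959, 0.0541, 0.1569]
tool_rot: [-3.14, 0.037, -0.064]
contact_force: [0.1, -1.2, -0.4]
opening: 0.0702
```

Emit:
{"api": "move_arm", "payload": {"increments": [[70, 0, 60, 0, 0, 0, 0], [70, 0, 60, 0, 0, 0, 0], [70, 0, 60, 0, 0, 0, 0], [70, 0, 60, 0, 0, 0, 0], [70, 0, 60, 0, 0, 0, 0], [70, 0, 60, 0, 0, 0, 0], [70, 0, 60, 0, 0, 0, 0], [70, 0, 40, 0, 0, 0, 0], [70, 0, 0, 0, 0, 0, 0]]}}

```text
time: 25.3
tool_pos: [0.4656, -0.4137, 0.1461]
tool_rot: [-3.13, 0.05, -0.028]
contact_force: [-0.5, 0.5, -0.5]
opening: 0.0701
```

Run:
```python
from h import *
s=st();print(go(s,[.4887,-.4227,.04],-.035))
c=cam("wrist"); cv2.imwrite("pics/w22.png",up(c["img"],170,100,200,150,4)[:,:,::-1])
```

```text
t 25.3 p [ 465.6 -413.7  146.1] r [-3.13   0.05  -0.028] F [-0.5  0.5 -0.5] op 70.1 q [-0.83  0.58  1.24 -0.03  1.36 -0.8 ]
(array([ 28.5,   9.6, 104.7]), array([-0.012,  0.05 ,  0.007]))
```

View pics/w22.png

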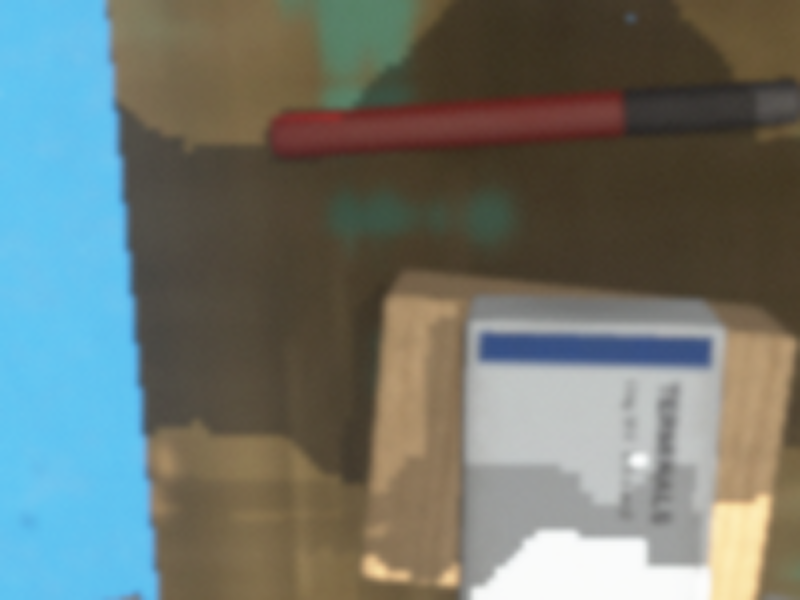

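Run:
```python
from h import *
c=last("wrist")
for q in ((468,326),(723,326)): print(px2w(c,170+q[0]/4,100+q[1]/4,.076))
```

```text
[ 0.46540897 -0.38920293  0.076     ]
[ 0.51433564 -0.39009026  0.076     ]
```

Emit:
{"api": "move_arm", "payload": {"increments": [[70, 14, 5, 20, -0.012, 0.05, 0], [70, 12, 4, 40, 0, 0, 0], [70, 2, 0, 35, 0, 0, 0], [70, 0, 0, 0, 0, 0, 0]]}}

```text
time: 25.85
tool_pos: [0.494, -0.4139, 0.0481]
tool_rot: [-3.137, -0.0, -0.016]
contact_force: [-0.4, -0.1, 0.0]
opening: 0.0696
```

Run:
```python
from h import *
s=st();print(go(s,[.489,-.4227,.02],-.035))
```

```text
t 25.85 p [ 494.  -413.9   48.1] r [-3.137 -0.    -0.016] F [-0.4 -0.1  0. ] op 69.6 q [-0.82  0.69  1.34  0.    1.12 -0.8 ]
(array([-4.8,  9. , 28. ]), array([-0.005, -0.   ,  0.019]))
```

Emit:
{"api": "move_arm", "payload": {"increments": [[70, -5, 9, 8, -0.005, 0, 0.019], [70, 0, 0, 10, 0, 0, 0], [70, 0, 0, 8, 0, 0, 0], [70, 0, 0, 0, 0, 0, 0]]}}

```text
time: 26.35
tool_pos: [0.4901, -0.4235, 0.0248]
tool_rot: [3.137, -0.004, -0.033]
contact_force: [-0.8, -1.5, 0.6]
opening: 0.0703
```

Run:
```python
from h import *
s=st();print(go(s,[.489,-.4235,.018],-.035))
c=cam("side"); a=up(c["img"],320,130,100,80,4)
c=cam("scene"); b=up(c["img"],250,270,100,80,4)
cv2.imwrite("pics/s23.png",np.hstack([a,b])[:,:,::-1])
```

```text
t 26.35 p [ 490.1 -423.5   24.8] r [ 3.137 -0.004 -0.033] F [-0.8 -1.5  0.6] op 70.3 q [-0.83  0.71  1.36 -0.    1.06 -0.8 ]
(array([-1.1,  0. ,  6.8]), array([ 0.005, -0.004,  0.002]))
```

View pics/s23.png

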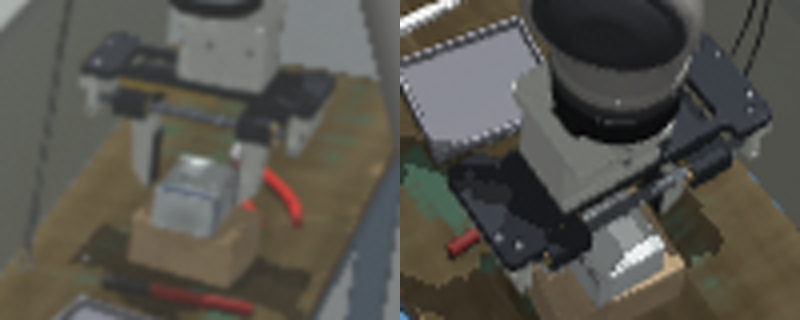

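Emit:
{"api": "move_arm", "payload": {"increments": [[70, -1, 0, 6, 0.005, -0.004, 0], [55, 0, 0, 0, 0, 0, 0], [35, 0, 0, 0, 0, 0, 0], [35, 0, 0, 0, 0, 0, 0], [35, 0, 0, 0, 0, 0, 0]], "newtons": 25}}

```text
time: 27.08
tool_pos: [0.4897, -0.4241, 0.0196]
tool_rot: [3.141, -0.001, -0.033]
contact_force: [0.7, 0.2, -0.4]
opening: 0.0495
```

Emit:
{"api": "move_arm", "payload": {"increments": [[35, 0, 0, -15, 0, 0, 0], [35, 0, 0, -40, 0, 0, 0], [35, 0, 0, -40, 0, 0, 0], [35, 0, -50, 0, 0, 0, 0], [35, 0, -50, 0, 0, 0, 0], [35, 0, -20, 0, 0, 0, 0], [35, 0, 0, 0, 0, 0, 0]]}}

```text
time: 27.95
tool_pos: [0.4949, -0.3031, 0.124]
tool_rot: [3.136, -0.007, -0.034]
contact_force: [-0.0, -0.2, -1.7]
opening: 0.0496
```

Emit:
{"api": "move_arm", "payload": {"increments": [[35, 0, 0, 0, 0, 0, -0.185], [35, 0, 0, 0, 0, 0, -0.185], [35, 0, 0, 0, 0, 0, -0.185], [35, 0, 0, 0, 0, 0, -0.185], [35, 0, 0, 0, 0, 0, -0.185], [35, 0, 0, 0, 0, 0, -0.185], [35, 0, 0, 0, 0, 0, -0.185], [35, 0, 0, 0, 0, 0, -0.135], [35, 0, 0, 0, 0, 0, 0]]}}

```text
time: 29.08
tool_pos: [0.4951, -0.3196, 0.1252]
tool_rot: [3.13, 0.012, 1.417]
contact_force: [0.2, 0.1, -1.1]
opening: 0.0497
```

Run:
```python
from h import *
s=st();print(go(s,[.504,-.261,.03],1.40))
c=cam("wrist","w24")
```

```text
t 29.07 p [ 495.1 -319.6  125.2] r [3.13  0.012 1.417] F [ 0.2  0.1 -1.1] op 49.7 q [-0.7   0.5   1.45 -0.    1.18 -2.12]
(array([60.5, -1.2, 94.5]), array([0.011, 0.012, 0.017]))
```

View pics/w24.png

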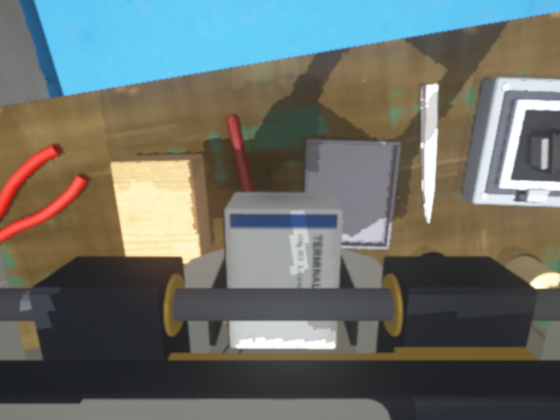

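Emit:
{"api": "move_arm", "payload": {"increments": [[35, 30, 0, 0, 0.011, 0.012, 0.017], [35, 28, 0, 15, 0, 0, 0], [35, 2, 0, 35, 0, 0, 0], [35, 0, 0, 30, 0, 0, 0], [35, 0, 0, 0, 0, 0, 0]]}}

```text
time: 29.75
tool_pos: [0.5064, -0.2631, 0.0438]
tool_rot: [3.138, 0.002, 1.38]
contact_force: [-0.1, -0.4, -0.5]
opening: 0.0499
```

Run:
```python
from h import *
s=st();print(go(s,[.505,-.261,-.01],1.40))
```

```text
t 29.75 p [ 506.4 -263.1   43.8] r [3.138e+00 2.000e-03 1.380e+00] F [-0.1 -0.4 -0.5] op 49.9 q [-0.61  0.57  1.58 -0.    0.98 -1.99]
(array([ 1.9, -2. , 53.8]), array([ 0.003,  0.002, -0.02 ]))
```

Emit:
{"api": "move_arm", "payload": {"increments": [[35, 2, -2, 25, 0.003, 0.002, -0.02], [35, 0, -2, 18, 0, 0, 0], [35, 0, 0, 5, 0, 0, 0], [35, 0, 0, 0, 0, 0, 0]]}}

```text
time: 30.25
tool_pos: [0.5064, -0.2647, 0.0]
tool_rot: [3.133, 0.004, 1.394]
contact_force: [0.1, 0.0, -0.7]
opening: 0.0498
```

Run:
```python
from h import *
s=st();print(go(s,[.505,-.261,-.0194],1.40))
c=cam("side"); a=up(c["img"],310,160,100,80,4)
c=cam("scene"); b=up(c["img"],220,240,100,80,4)
cv2.imwrite("pics/s25.png",np.hstack([a,b])[:,:,::-1])
```

```text
t 30.25 p [ 506.4 -264.7    0. ] r [3.133 0.004 1.394] F [ 0.1  0.  -0.7] op 49.8 q [-0.62  0.63  1.62 -0.    0.88 -2.01]
(array([ 3.5, -2.2, 19.4]), array([ 0.008,  0.004, -0.006]))
```

View pics/s25.png

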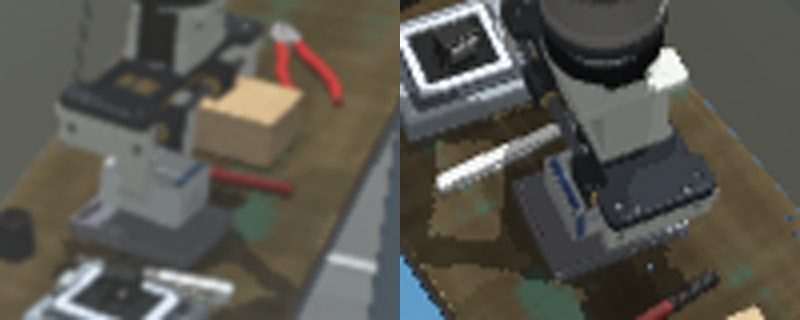

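Emit:
{"api": "move_arm", "payload": {"increments": [[35, 4, -2, 8, 0.008, 0.004, 0], [35, 1, 0, 7, 0, 0, 0], [35, 0, 0, 3, 0, 0, 0], [35, 0, 0, 1, 0, 0, 0]]}}

```text
time: 30.85
tool_pos: [0.5062, -0.2594, -0.0188]
tool_rot: [3.14, 0.001, 1.394]
contact_force: [-0.4, -1.2, -1.4]
opening: 0.0496
```

Run:
```python
from h import *
s=st();print(go(s,[.505,-.261,-.0194],1.40))
```

```text
t 30.85 p [ 506.2 -259.4  -18.8] r [3.140e+00 1.000e-03 1.394e+00] F [-0.4 -1.2 -1.4] op 49.6 q [-0.61  0.65  1.64 -0.    0.85 -2.  ]
(array([-1.8, -0.9,  0.6]), array([ 0.002,  0.001, -0.006]))
```

Emit:
{"api": "move_arm", "payload": {"increments": [[35, -1.5, -1, 1, 0, 0, 0], [35, 0, 0, 1, 0, 0, 0]]}}

```text
time: 31.1
tool_pos: [0.5055, -0.2605, -0.0195]
tool_rot: [3.138, 0.0, 1.394]
contact_force: [-3.6, 0.4, 11.8]
opening: 0.0497
```

Emit:
{"api": "move_arm", "payload": {"increments": [[60, 0, 0, 0, 0, 0, 0], [64, 0, 0, 0, 0, 0, 0], [64, 0, 0, 0, 0, 0, 0], [64, 0, 0, -20, 0, 0, 0], [64, 0, 0, -45, 0, 0, 0], [64, 0, 0, -60, 0, 0, 0], [64, 0, 0, -50, 0, 0, 0], [80, 0, 0, 0, 0, 0, 0.185], [91, 0, 0, 0, 0, 0, 0.185], [91, 0, 0, 0, 0, 0, 0.185], [91, 0, 0, 0, 0, 0, 0.185], [91, 0, 0, 0, 0, 0, 0.185]]}}

```text
time: 32.6
tool_pos: [0.5047, -0.2611, 0.1613]
tool_rot: [3.138, -0.002, 0.452]
contact_force: [-0.3, -0.6, -0.3]
opening: 0.0909
```

Emit:
{"api": "move_arm", "payload": {"increments": [[91, 0, 0, 0, 0, 0, 0.185], [91, 0, 0, 0, 0, 0, 0.185], [91, 0, 0, 0, 0, 0, 0.185], [91, 0, 60, 0, 0, 0, 0.035], [91, 0, 60, 0, 0, 0, 0], [91, 0, 40, 0, 0, 0, 0], [91, 0, 0, 0, 0, 0, 0]]}}

```text
time: 33.48
tool_pos: [0.4828, -0.4232, 0.1601]
tool_rot: [3.141, -0.003, -0.147]
contact_force: [-0.0, 0.6, -0.4]
opening: 0.0909
```

Run:
```python
from h import *
s=st()
c=cam("wrist","w26")
```

```text
t 33.48 p [ 482.8 -423.2  160.1] r [ 3.141e+00 -3.000e-03 -1.470e-01] F [-0.   0.6 -0.4] op 90.9 q [-0.84  0.58  1.22  0.    1.35 -0.69]
```

View pics/w26.png

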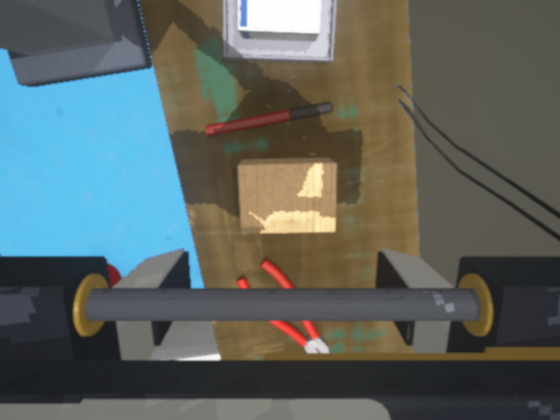

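Run:
```python
from h import *
c=last("wrist");cv2.imwrite("pics/w26z.png",up(c["img"],220,140,140,110,5)[:,:,::-1])
```

```text
(no output)
```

View pics/w26z.png

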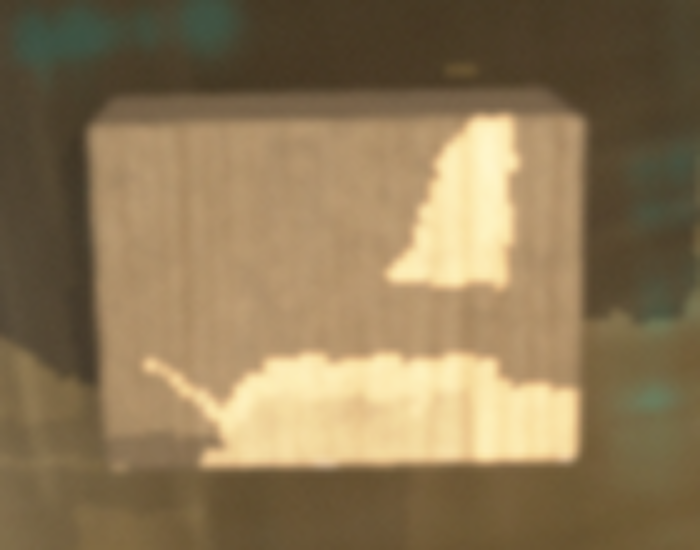

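Run:
```python
from h import *
c=last("wrist")
meas(c,[(87,123),(585,118),(578,461),(103,466)],.042,(220,140),5,"block")
```

```text
block [[446.0, -387.0], [535.0, -400.0], [527.0, -464.0], [438.0, -452.0]] ctr [ 486.5 -425.8]
   len 89.6 ang -7.8
   len 65.1 ang -97.1
   len 90.2 ang 172.3
   len 65.1 ang 82.3
```

Emit:
{"api": "move_arm", "payload": {"increments": [[91.5, 0, 0, 0, 0, 0, -0.185], [91.5, 0, 0, 0, 0, 0, -0.185], [91.5, 0, 0, 0, 0, 0, -0.185], [91.5, 0, 0, 0, 0, 0, -0.185], [91.5, 0, 0, 0, 0, 0, -0.185], [91.5, 0, 0, 0, 0, 0, -0.185], [91.5, 0, 0, 0, 0, 0, -0.185], [91.5, 0, 0, 0, 0, 0, -0.185], [91.5, 0, 0, 0, 0, 0, -0.107], [91.5, 0, 0, 0, 0, 0, 0]]}}

```text
time: 34.78
tool_pos: [0.4874, -0.4055, 0.1606]
tool_rot: [3.141, -0.007, 1.474]
contact_force: [0.2, -0.2, -0.9]
opening: 0.0915
```

Run:
```python
from h import *
c=last("wrist")
for q in ((268,263),(243,281),(318,348)): print(px2w(c,*q,.008))
for q in ((208,130),(330,106)): print(px2w(c,*q,.008))
s=st();print(go(s,[.4865,-.4258,.05],1.44))
```

```text
[ 0.45494797 -0.50053766  0.008     ]
[ 0.42455031 -0.51758802  0.008     ]
[ 0.49567542 -0.6143565   0.008     ]
[ 0.41915806 -0.35416581  0.008     ]
[ 0.53878323 -0.3491867   0.008     ]
t 34.77 p [ 487.4 -405.5  160.6] r [ 3.141 -0.007  1.474] F [ 0.2 -0.2 -0.9] op 91.5 q [-0.82  0.57  1.23  0.01  1.35 -2.29]
(array([-21.1,   1. , 110.5]), array([ 0.   , -0.007,  0.034]))
```

Clear of pliers (y ≤ -0.50) and driver (y ≈ -0.352).

Emit:
{"api": "move_arm", "payload": {"increments": [[91.5, -21, 1, 20, 0, -0.007, 0.034], [91.5, 0, 0, 40, 0, 0, 0], [91.5, 0, 0, 40, 0, 0, 0], [91.5, 0, 0, 0, 0, 0, 0]]}}

```text
time: 35.28
tool_pos: [0.4858, -0.4285, 0.0543]
tool_rot: [-3.141, 0.001, 1.428]
contact_force: [0.1, 0.4, 0.4]
opening: 0.0916
```

Run:
```python
from h import *
s=st();print(go(s,[.4865,-.4258,-.02],1.44))
```

```text
t 35.27 p [ 485.8 -428.5   54.3] r [-3.141e+00  1.000e-03  1.428e+00] F [0.1 0.4 0.4] op 91.6 q [-0.84  0.68  1.33 -0.    1.13 -2.27]
(array([ 2.8,  0.3, 74.3]), array([-0.001,  0.001, -0.012]))
```

Emit:
{"api": "move_arm", "payload": {"increments": [[91.5, 2.8, 0.3, 15, 0, 0, -0.012], [91.5, 0, 0, 10, 0, 0, 0], [91.5, 0, 0, 0, 0, 0, 0]]}}

```text
time: 35.65
tool_pos: [0.4876, -0.4275, 0.0299]
tool_rot: [3.139, 0.004, 1.438]
contact_force: [-0.4, 0.7, 0.9]
opening: 0.0914
```

Run:
```python
from h import *
s=st();print(go(s,[.4865,-.4258,-.02],1.44))
c=cam("side"); a=up(c["img"],320,130,100,80,4)
c=cam("scene"); b=up(c["img"],250,270,100,80,4)
cv2.imwrite("pics/s27.png",np.hstack([a,b])[:,:,::-1])
```

```text
t 35.65 p [ 487.6 -427.5   29.9] r [3.139 0.004 1.438] F [-0.4  0.7  0.9] op 91.4 q [-0.84  0.71  1.35 -0.    1.08 -2.27]
(array([ 1.7, -1.4, 49.8]), array([ 0.002,  0.004, -0.002]))
```

View pics/s27.png

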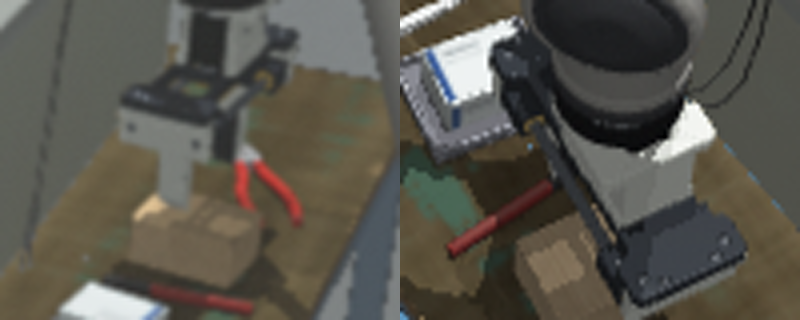

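Emit:
{"api": "move_arm", "payload": {"increments": [[91.8, 1.5, -1.3, 15, 0.002, 0.004, 0], [91.8, 0, -0.5, 12, 0, 0, 0], [91.8, 0, 0, 10, 0, 0, 0], [91.8, 0, 0, 0, 0, 0, 0]]}}

```text
time: 36.25
tool_pos: [0.4865, -0.4263, -0.0081]
tool_rot: [3.14, 0.001, 1.438]
contact_force: [0.0, -0.3, -0.2]
opening: 0.0922
```

Run:
```python
from h import *
s=st();print(go(s,[.4865,-.4258,-.02],1.44))
```

```text
t 36.25 p [ 486.5 -426.3   -8.1] r [3.140e+00 1.000e-03 1.438e+00] F [ 0.  -0.3 -0.2] op 92.2 q [-0.84  0.75  1.38  0.    1.   -2.28]
(array([ 0.5, -0.1, 11.9]), array([ 0.002,  0.001, -0.002]))
```

Emit:
{"api": "move_arm", "payload": {"increments": [[91.8, 0.5, 0, 7, 0.002, 0, 0], [91.8, 0, 0, 5, 0, 0, 0], [75, 0, 0, 0, 0, 0, 0], [55, 0, 0, 0, 0, 0, 0], [55, 0, 0, 0, 0, 0, 0], [55, 0, 0, 0, 0, 0, 0]], "newtons": 30}}

```text
time: 37.0
tool_pos: [0.4871, -0.4263, -0.0202]
tool_rot: [3.141, 0.002, 1.438]
contact_force: [-0.3, 0.0, -0.6]
opening: 0.0659
```

Emit:
{"api": "move_arm", "payload": {"increments": [[55, 0, 0, -15, 0, 0, 0], [55, 0, 0, -40, 0, 0, 0], [55, 0, 0, -50, 0, 0, 0], [55, 0, 0, -45, 0, 0, 0], [55, 40, -5, 0, 0, 0, 0], [55, 60, -8, 0, 0, 0, 0], [55, 60, -8, 0, 0, 0, 0], [55, 60, -8, 0, 0, 0, 0], [55, 60, -8, 0, 0, 0, 0], [55, 60, -8, 0, 0, 0, 0], [55, 0, 0, 0, 0, 0, 0]]}}

```text
time: 38.38
tool_pos: [0.4894, -0.0753, 0.1448]
tool_rot: [3.125, 0.008, 1.436]
contact_force: [0.1, -0.4, 0.2]
opening: 0.0656
```

Run:
```python
from h import *
s=st();print(go(s,[.46,.22,.13],1.60))
```

```text
t 38.38 p [489.4 -75.3 144.8] r [3.125 0.008 1.436] F [ 0.1 -0.4  0.2] op 65.6 q [-0.3   0.32  1.69 -0.01  1.12 -1.74]
(array([288.8, -69.1,  11.3]), array([ 0.016,  0.01 , -0.164]))
```

Emit:
{"api": "move_arm", "payload": {"increments": [[55, 55, -6, 0, 0.016, 0.01, -0.08], [55, 60, 0, 0, 0, 0, -0.08], [55, 60, 0, 0, 0, 0, 0], [55, 60, 0, 0, 0, 0, 0], [55, 55, 0, 0, 0, 0, 0], [55, 0, 0, 0, 0, 0, 0]]}}

```text
time: 39.12
tool_pos: [0.4951, 0.2176, 0.1502]
tool_rot: [3.129, 0.001, 1.595]
contact_force: [0.3, 0.1, -1.0]
opening: 0.0656
```

Run:
```python
from h import *
s=st();c=cam("wrist","w28")
```

```text
t 39.12 p [495.1 217.6 150.2] r [3.129e+00 1.000e-03 1.595e+00] F [ 0.3  0.1 -1. ] op 65.6 q [ 0.27  0.4   1.55 -0.    1.18 -1.32]
```

View pics/w28.png

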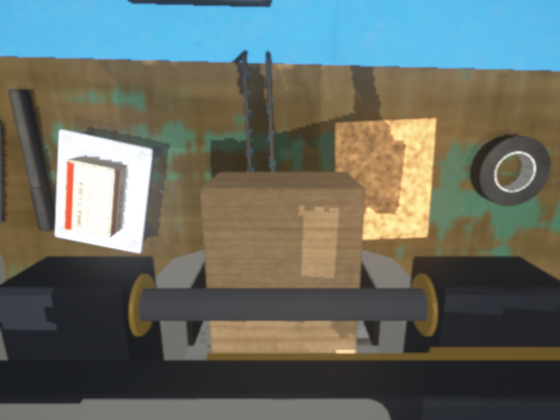

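Run:
```python
from h import *
c=last("wrist");cv2.imwrite("pics/w28z.png",up(c["img"],320,105,130,145,4)[:,:,::-1])
```

```text
(no output)
```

View pics/w28z.png

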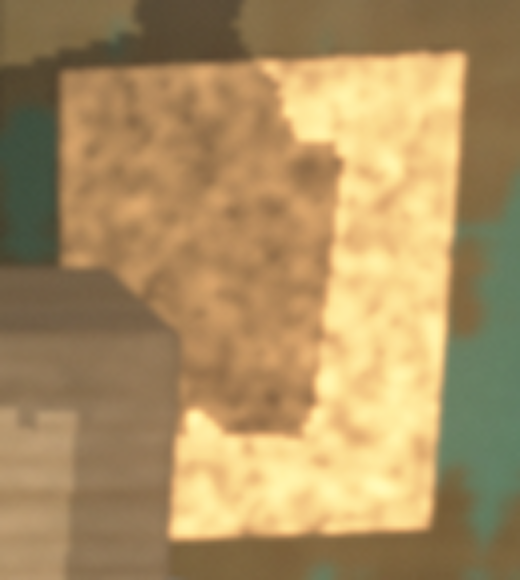

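Run:
```python
from h import *
c=last("wrist")
P=[px2w(c,320+u/4,105+v/4,.004)[:2]*1000 for u,v in ((60,72),(467,53),(432,528),(172,540),(60,265))]
print(np.round(P,1));print("ctr",(P[0]+P[2])/2)
a=lambda p,q:np.degrees(np.arctan2(*(q-p)[::-1]))
print(a(P[0],P[1])-90,a(P[1],P[2]),a(P[3],P[2])-90,a(P[0],P[4]),np.hypot(*(P[1]-P[0])),np.hypot(*(P[1]-P[2])))
s=st();print(go(s,[.483,.321,.06],1.63))
```

```text
[[429.3 265.8]
 [422.6 361.5]
 [541.4 370. ]
 [546.4 302.8]
 [475.2 268.9]]
ctr [485.34024795 317.90175419]
4.0457584746120006 4.096789232523711 4.303734678157028 3.829917706186794 95.88366031740298 119.1175332920926
t 39.17 p [495.3 215.7 150.2] r [3.129e+00 2.000e-03 1.594e+00] F [-0.3 -0.7 -0.9] op 65.8 q [ 0.27  0.39  1.55 -0.01  1.18 -1.32]
(array([105.7, -11. ,  89.9]), array([ 0.012,  0.002, -0.036]))
```

Emit:
{"api": "move_arm", "payload": {"increments": [[55, 50, -4, 0, 0.012, 0.002, -0.047], [55, 50, -4, 10, 0, 0, 0], [55, 2, 0, 30, 0, 0, 0], [55, 0, 0, 0, 0, 0, 0]]}}

```text
time: 39.67
tool_pos: [0.4875, 0.312, 0.1116]
tool_rot: [3.138, 0.002, 1.633]
contact_force: [-0.8, -0.1, -1.0]
opening: 0.0656
```

Run:
```python
from h import *
s=st();print(go(s,[.486,.318,.01],1.6415))
c=cam("side"); a=up(c["img"],210,280,120,100,4)
c=cam("scene"); b=up(c["img"],120,120,80,100,4)
cv2.imwrite("pics/s29.png",np.hstack([a,b])[:,:,::-1])
```

```text
t 39.67 p [487.5 312.  111.6] r [3.138e+00 2.000e-03 1.633e+00] F [-0.8 -0.1 -1. ] op 65.6 q [ 0.44  0.5   1.48 -0.    1.15 -1.19]
(array([  6.3,  -1.5, 101.6]), array([ 0.004,  0.002, -0.009]))
```

View pics/s29.png

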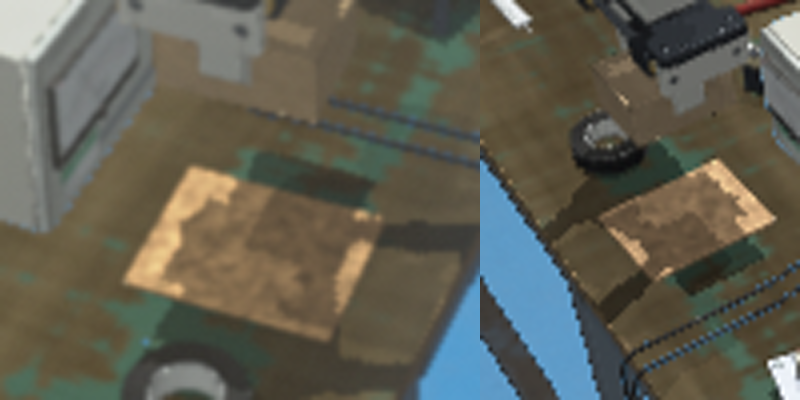

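Emit:
{"api": "move_arm", "payload": {"increments": [[55, 6, -1.5, 40, 0.004, 0.002, -0.009], [55, 0, 0, 35, 0, 0, 0], [55, 0, 0, 20, 0, 0, 0], [55, 0, 0, 0, 0, 0, 0]]}}

```text
time: 40.28
tool_pos: [0.4956, 0.3161, 0.0247]
tool_rot: [3.124, -0.007, 1.635]
contact_force: [-0.6, -0.0, -1.1]
opening: 0.0658
```

Run:
```python
from h import *
s=st();print(go(s,[.486,.318,-.0162],1.6415))
```

```text
t 40.27 p [495.6 316.1  24.7] r [ 3.124 -0.007  1.635] F [-0.6 -0.  -1.1] op 65.8 q [ 0.44  0.61  1.57 -0.    0.95 -1.2 ]
(array([  2.3, -10.1,  40.7]), array([ 0.017, -0.007, -0.007]))
```

Emit:
{"api": "move_arm", "payload": {"increments": [[55, 2.3, -10, 12, 0.017, -0.007, -0.007], [55, 0, -1, 10, 0, 0, 0], [55, 0, 0, 8, 0, 0, 0], [55, 0, 0, 0, 0, 0, 0]]}}

```text
time: 40.78
tool_pos: [0.4866, 0.3179, -0.0036]
tool_rot: [3.137, -0.001, 1.641]
contact_force: [0.8, 0.2, -0.9]
opening: 0.0661
```

Run:
```python
from h import *
s=st();print(go(s,[.486,.318,-.0162],1.6415))
c=cam("side"); a=up(c["img"],210,280,120,100,4)
c=cam("scene"); b=up(c["img"],120,120,80,100,4)
cv2.imwrite("pics/s30.png",np.hstack([a,b])[:,:,::-1])
```

```text
t 40.77 p [486.6 317.9  -3.6] r [ 3.137e+00 -1.000e-03  1.641e+00] F [ 0.8  0.2 -0.9] op 66.1 q [ 0.45  0.65  1.59 -0.    0.9  -1.19]
(array([ 0.1, -0.7, 12.6]), array([ 0.005, -0.001, -0.001]))
```

View pics/s30.png

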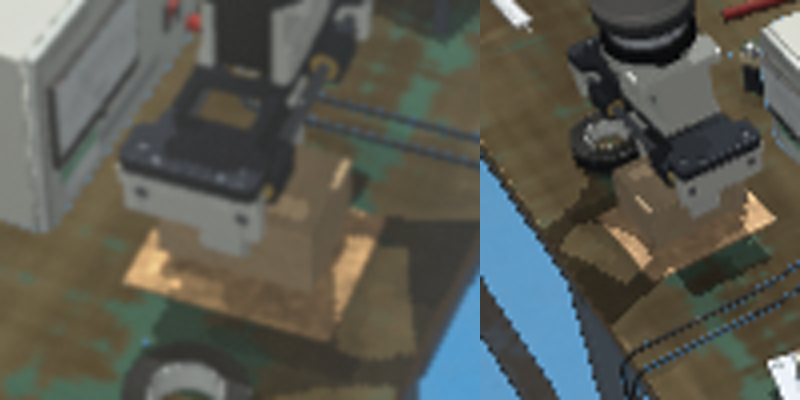

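Emit:
{"api": "move_arm", "payload": {"increments": [[55, 0, -1, 7, 0.005, 0, 0], [55, 0, 0, 4, 0, 0, 0], [55, 0, 0, 1, 0, 0, 0]]}}

```text
time: 41.25
tool_pos: [0.4865, 0.3183, -0.0152]
tool_rot: [3.14, -0.002, 1.641]
contact_force: [-0.7, -1.0, -1.3]
opening: 0.0658
```

Run:
```python
from h import *
s=st();print(go(s,[.486,.318,-.0162],1.6415))
```

```text
t 41.25 p [486.5 318.3 -15.2] r [ 3.140e+00 -2.000e-03  1.641e+00] F [-0.7 -1.  -1.3] op 65.8 q [ 0.45  0.67  1.6   0.    0.88 -1.2 ]
(array([-0.3, -0.5,  1. ]), array([ 0.001, -0.002, -0.001]))
```

Emit:
{"api": "move_arm", "payload": {"increments": [[55, 0, 0, 1.5, 0, 0, 0], [55, 0, 0, 1, 0, 0, 0]]}}

```text
time: 41.5
tool_pos: [0.4866, 0.3184, -0.0163]
tool_rot: [3.14, -0.002, 1.641]
contact_force: [-4.5, -2.1, 10.5]
opening: 0.066
```

Emit:
{"api": "move_arm", "payload": {"increments": [[80, 0, 0, 0, 0, 0, 0], [91.5, 0, 0, 0, 0, 0, 0], [91.5, 0, 0, 0, 0, 0, 0], [91.5, 0, 0, -20, 0, 0, 0], [91.5, 0, 0, -45, 0, 0, 0], [91.5, 0, 0, -60, 0, 0, 0], [91.5, 0, 0, -50, 0, 0, 0], [91.5, -40, 30, 0, 0, 0, 0], [91.5, -40, 0, 0, 0, 0, 0], [91.5, 0, 0, 0, 0, 0, 0]]}}

```text
time: 42.75
tool_pos: [0.5231, 0.239, 0.164]
tool_rot: [3.138, -0.002, 1.643]
contact_force: [-0.6, 0.4, 0.1]
opening: 0.0914
```

Run:
```python
from h import *
s=st();c=cam("wrist","w31")
c=cam("side"); a=up(c["img"],190,140,240,240,2)
c=cam("scene"); b=up(c["img"],120,130,240,240,1.6)
b=cv2.copyMakeBorder(b,0,a.shape[0]-b.shape[0],0,0,cv2.BORDER_CONSTANT)
cv2.imwrite("pics/s31.png",np.hstack([a,b])[:,:800,::-1])
```

```text
t 42.75 p [523.1 239.  164. ] r [ 3.138e+00 -2.000e-03  1.643e+00] F [-0.6  0.4  0.1] op 91.4 q [ 0.29  0.45  1.42  0.    1.27 -1.35]
```

View pics/w31.png

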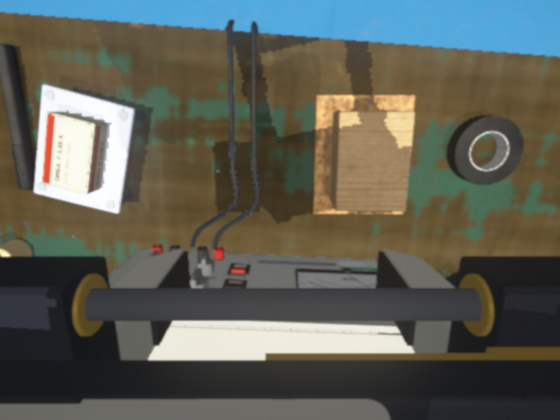

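View pics/s31.png

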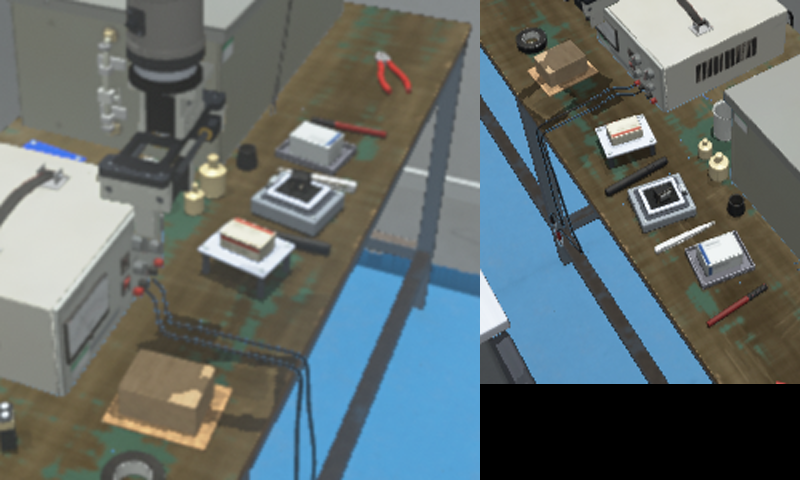

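Emit:
{"api": "move_arm", "payload": {"increments": [[91.5, -55, 0, 0, 0, 0, 0], [91.5, -60, -5, 0, 0, 0, 0], [91.5, -60, -5, 0, 0, 0, 0], [91.5, -60, 0, 0, 0, 0, 0], [91.5, -60, 0, 0, 0, 0, 0], [91.5, 0, 0, 0, 0, 0, 0]]}}

```text
time: 43.65
tool_pos: [0.5368, -0.0532, 0.1607]
tool_rot: [3.139, -0.004, 1.659]
contact_force: [-0.3, 0.3, 1.0]
opening: 0.0914
```

```bash
cp wrist.pkl w31.pkl
python3 - <<'E'
from h import *
c=last("wrist");cv2.imwrite("pics/w31z.png",up(c["img"],305,85,120,140,4)[:,:,::-1])
s=st();c=cam("wrist","w32")
E
```

```text
t 43.65 p [536.8 -53.2 160.7] r [ 3.139 -0.004  1.659] F [-0.3  0.3  1. ] op 91.4 q [-0.24  0.39  1.53  0.01  1.22 -1.9 ]
```

View pics/w31z.png

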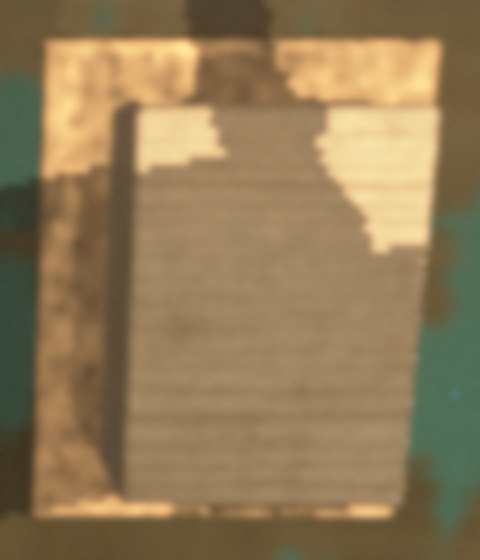

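View pics/w32.png

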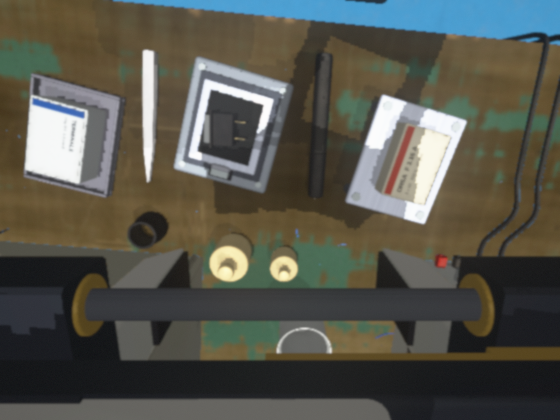

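Run:
```python
from h import *
c=pickle.load(open("w31.pkl","rb"))
meas(c,[(135,105),(440,105),(403,507),(125,503)],.046,(305,85),4,"block")
meas(c,[(45,38),(442,38),(395,518),(33,517)],.004,(305,85),4,"pad")
c=last("wrist")
cv2.imwrite("pics/w32a.png",up(c["img"],10,50,150,150,4)[:,:,::-1])
cv2.imwrite("pics/w32b.png",up(c["img"],165,45,140,155,4)[:,:,::-1])
cv2.imwrite("pics/w32c.png",up(c["img"],335,85,140,145,4)[:,:,::-1])
```

```text
block [[444.0, 282.0], [439.0, 348.0], [529.0, 355.0], [532.0, 290.0]] ctr [485.7 319.1]
   len 65.9 ang 94.2
   len 90.1 ang 4.5
   len 64.9 ang -86.7
   len 89.1 ang -174.8
pad [[429.0, 265.0], [422.0, 361.0], [542.0, 370.0], [549.0, 274.0]] ctr [485.4 317.6]
   len 96.0 ang 94.2
   len 120.6 ang 4.1
   len 96.0 ang -86.0
   len 120.3 ang -175.9
```

View pics/w32a.png

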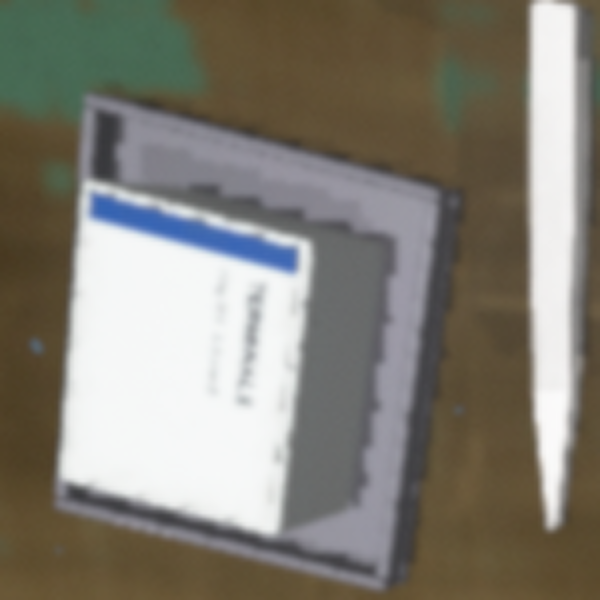

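View pics/w32b.png

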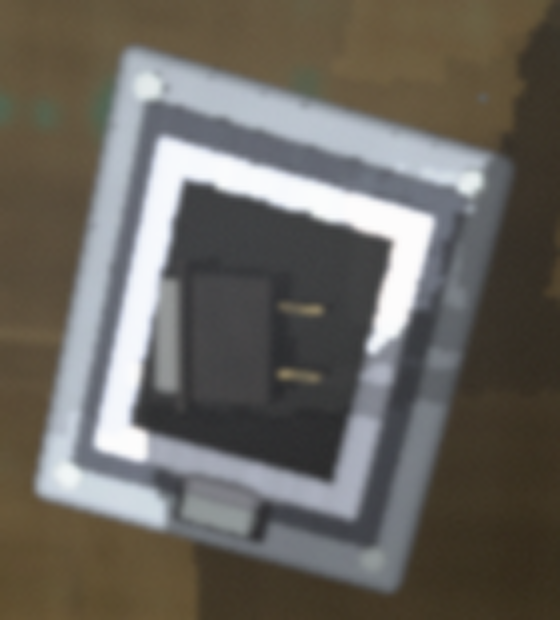

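View pics/w32c.png

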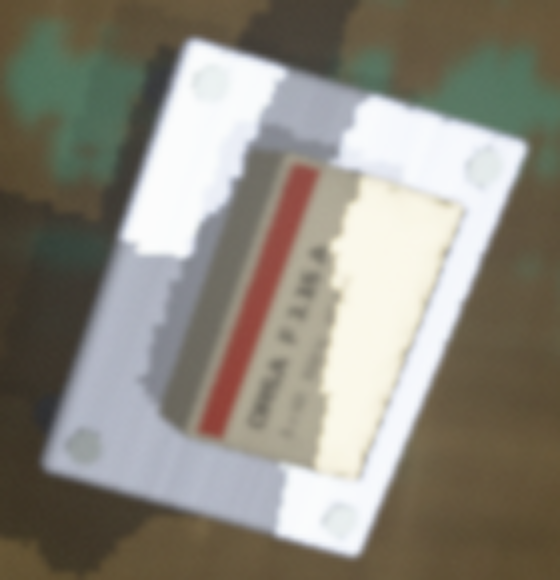

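Run:
```python
from h import *
c=last("wrist")
meas(c,[(90,180),(313,240),(280,535),(58,482)],.037,(10,50),4,"big")
meas(c,[(85,97),(462,195),(400,590),(52,505)],.012,(10,50),4,"tray")
meas(c,[(160,135),(435,215),(355,520),(93,450)],.036,(165,45),4,"plate")
meas(c,[(190,268),(273,272),(270,405),(185,405)],.061,(165,45),4,"switch -12..8")
meas(c,[(300,152),(468,205),(362,480),(190,432)],.064,(335,85),4,"small")
meas(c,[(190,40),(527,145),(360,556),(42,466)],.040,(335,85),4,"stand")
```

```text
big [[466.0, -276.0], [475.0, -229.0], [542.0, -240.0], [534.0, -290.0]] ctr [ 504.1 -258.9]
   len 48.0 ang 80.0
   len 67.9 ang -9.8
   len 50.4 ang -99.1
   len 68.7 ang 168.2
tray [[448.0, -292.0], [462.0, -207.0], [559.0, -225.0], [545.0, -310.0]] ctr [ 503.7 -258.6]
   len 86.7 ang 80.8
   len 98.7 ang -10.8
   len 86.1 ang -99.5
   len 98.3 ang 169.5
plate [[440.0, -128.0], [451.0, -68.0], [519.0, -81.0], [509.0, -141.0]] ctr [ 479.7 -104.3]
   len 61.3 ang 79.6
   len 69.8 ang -10.7
   len 61.5 ang -100.1
   len 70.1 ang 169.1
switch -12..8 [[467.0, -116.0], [466.0, -99.0], [493.0, -98.0], [494.0, -116.0]] ctr [ 479.8 -107.2]
   len 16.9 ang 92.4
   len 26.7 ang 1.6
   len 17.7 ang -84.9
   len 27.6 ang 179.8
small [[461.0, 45.0], [468.0, 81.0], [528.0, 71.0], [520.0, 32.0]] ctr [494.3  57.5]
   len 37.1 ang 78.6
   len 60.3 ang -9.7
   len 39.6 ang -100.5
   len 60.9 ang 168.0
stand [[440.0, 26.0], [455.0, 103.0], [551.0, 85.0], [536.0, 7.0]] ctr [495.5  55.1]
   len 78.9 ang 79.0
   len 98.2 ang -10.5
   len 79.9 ang -101.0
   len 98.3 ang 168.9
```

All centred within about 3 mm, the platform is caught and the arm is clear. Handing in.

Run:
```python
from h import *
print(robot.hand_in())
```

```text
the job is handed in; nothing more can be done
None
```

The kit is apart and the job is handed in at about 44 s of the 131 s allowed. Hand-in gives no verdict, so the results below are from my last wrist-camera pictures.

| Thing | Where it is | Last check |
|---|---|---|
| Switch | On the lift platform | About 1–3 mm from centre. The platform plate measured full size at its lowered height, with the catch over its edge. |
| Small carton | On the plain aluminium stand (the look-alike I saw was blue) | About 3 mm from centre |
| Large carton | Flat in the tray, long side along the tray's x | Under 1 mm from centre |
| Block | On the cork pad | About 1.5 mm from centre and under 1° off parallel |

All four look upright and at rest, and the gripper was open and well clear of everything.

**Disagreements:**
- **Finger height:** the real fingertips sit about 40 mm above the reported TCP. The pictures suggested 32–37 mm, and the contact when pressing the platform down gave 40 mm. My first close on the switch therefore shut on air above it without touching anything. I used the corrected heights after that.
- **Pressing force:** the press peaked at about 54 N at the platform's hard stop, against the 120 N limit on the wrist.

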